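# Push out the forge blower's filter cartridge with the release pin

## Robot

A 6-joint arm with a two-finger parallel gripper is mounted at the origin on the work surface. World frame = base frame: x ahead of the robot, y to its left, z up, the work surface at z = 0. Lengths are in m, angles in rad, forces in N, time in s.
With the tool pointing down it reaches from about 0.35 to 0.775 m from the base axis. Payload 5.5 kg.
Tool frame: the origin (TCP) lies between the finger pads; the fingertips stand 8 mm ahead of it and the grasp point (between the pads) lies 11 mm behind it (env.tcp_to_tips is the distance from the TCP to the fingertips, in m); z points along the fingers, y is the direction in which the jaws open and shut (so a half turn about z gives the same grasp; the last joint's range is limited). The gripper opens to 85 mm and grips with 20 to 120 N. Pads are 22 mm wide; open, the fingers measure 114 mm over their backs; the gripper's body (76 mm by 85 mm) begins 54 mm behind the grasp point. The pads swing forward as they close: fully open they stand 13 mm farther back than shut.
Start: joints at [-1.287, 0.313, 0.046, 1.304, 0, 1.431], TCP at [0.236, -0.524, 0.239] pointing down, gripper open.
Joint ranges: [-2.76, 2.76], [-0.86, 1.69], [-1.03, 1.26], [-2.2, 2.34], [-1.47, 1.5], [-3.14, 3.14]. Speed limits (rad/s): [2.57, 2.57, 3.14, 3.14, 3.14, 3.14].

## Interface

Orientations are given as a unit quaternion [w, x, y, z].
In Python, from workcell import readout, optics, workorder, env gives the robot as it stands.
- The arm moves only by the shell command python3 -m handwheel 'ROWS' [FORCE]. ROWS is a JSON object of lists of equal length, an entry for each row: "slide": the shift along the tool's x, y, z in m, a list of three; "turn": the turn, a rotation vector about the tool's x, y, z in degrees, a list of three; "fingers": the opening, from 0 (shut) to 1 (fully open). A call has 1 to 12 rows; each row is the pose to reach, as a shift and turn from the pose measured when the call began, along the tool's axes at that moment; what a row does not reach only later rows make up. A row lasts 1/12 s, in which the tool goes at most 41.7 mm and 7.16 degrees, less where a joint would pass 70% of its speed; a pose out of reach is approached as far as the arm can. A call with a gripper value outside its range is refused whole. The fingers move at their own pace and stop on an object; FORCE is the grip in N (left out, the last holds). Time passes only in rows, so rows that repeat a pose let the fingers close. It gives the time, the measured TCP pose, the force and the opening at its end, in the units of the state.
- readout.get_state(): the state, without advancing time (a new reading comes with each control period).
- optics.read_camera(name): name is "side" or "top"; returns a dict with "frame" (420x560x3 uint8, red, green, blue), "depth" (420x560 float32, m along the optical axis (not along the pixel's ray), 0 where there is no reading), "intrinsics" (3x3 intrinsics, pixels), "R" (3x3) and "t" (3): a world point X has camera coordinates R X + t. Camera axes: x right, y down, z forward; pixel columns grow to the right and rows downward; lengths in m; the calibration is good to about 2 mm. A picture is of the moment at which its call begins.
- workorder.hand_in(): hands the job in, once; it reports no verdict.
The state is a dict: "clock": time; "joint_pos": joint angles; "qvel": joint speeds; "tau": joint torques, N m; "tcp_pos": TCP position; "orientation": TCP orientation; "wrist_force": force on the tool from outside, world axes, zero at the start; "ft_torque": the same for the moment, N m; "finger_gap": finger opening in m.
Only numpy, scipy, OpenCV 4.12 (cv2) and the standard library are available. Lean on these libraries where they do the work, as an engineer would, in place of code of your own. Each camera call takes 0.05 s, during which the arm holds its last target.

## Task

Take the orange-handled release pin from its wooden stand, press the green button recessed in the slot in the forge blower's roof and keep it held down with the pin while you push the blue filter cartridge out of the housing, all the way to its stop. Then put the pin back, standing fully down in its stand. Feel for the button, touch the blower only with the pin and go gently, since pressing or pushing the blower hard (18 N or more) with the pin breaks its plastic mechanism, and leave the brick, the tin and the pipe flange alone.

Things in the scene. Friction and masses are not known exactly. Their poses are not given: they have to be found in the camera images.
- unit: Forge blower, fixed: grey metal filter housing 150 (x) x 114 (y) x 70 mm high, its flat roof 4 mm thick with top at z = 70; behind it a round dark blower shell (radius 62, 66 high, boss to 92), centred 137 mm along +x. Origin: centre of the housing's underside; z up; the cartridge comes out at the front, towards -x. The pin must never load the blower with more than 18 N.
- slot (a point): Roof slot of the blower, yellow edged: its centre, level with the roof's top; axes as the unit's. The slot is 14 mm wide (y) and 82 mm long (x); this point is at x = +5, y = 0, z = 70 mm of the unit. The well is seen through it.
- well (a point): Centre of the mouth of the white square well in the blue cartridge, under the roof slot; axes as the unit's; moves with the cartridge. The mouth is 6 mm below the roof's top (64 mm above the bench), at x = +35, y = 0 mm of the unit when shut. The well is 12 x 12 mm and 40 mm deep. Pushing the pin against its front (-x) wall drives the cartridge out; friction there can carry 1 to 3 N of the press.
- button (a point): Mid-range spot of the square green button's top in the well, 14 mm below the mouth, moving with the cartridge but not with the button. The true top lies 5 to 23 mm below the mouth, different on each unit: find it by touch. It goes 8 mm down on a spring: 1.6 N at first touch, 6.1 N at 5 mm where the lock lets go, 8.8 N at 8 mm, a hard stop.
- cartridge (a joint): How far the blue cartridge is out, along the unit's -x, m: 0 shut, 0.060 at its stop. It slides only while the button is held 5 mm or more down, dragging with about 3 N; if the button comes up it locks again at the next catch (every 14 mm, the last just below 0.054, beyond which it stays locked out). Locked, it gives 2 mm and stops dead.
- pin_grip (a point): Centre of the release pin's orange handle, 22 x 22 mm square and 50 mm tall, axes along its faces; z up along the pin. The steel pin, 8 mm thick with a slightly tapered tip, reaches 85 mm below this point. The handle's underside is 25 mm below this point, about 20 mm clear above the stand. The whole pin weighs about 60 g.
- pin_tip (a point): Centre of the lower end of the release pin's steel shaft, z up along the pin.
- stand_hole (a point): Centre of the hole's mouth on top of the wooden pin stand, a fixed block 70 x 70 x 45 mm; z up. The hole is 12 mm wide with a 4 mm chamfer, 40 mm deep; the pin stands on its bottom.
- brick_mid (a point): Bystander: centre of a cream firebrick piece 114 (x) x 64 x 32 mm lying on the bench.
- flux_mid (a point): Bystander: centre of a red-labelled flux tin, radius 33 mm, 85 mm high, standing.
- flange_mid (a point): Bystander: centre of a rusty pipe flange, radius 42 mm, 45 mm high.
Things that resemble listed ones, but are neither listed nor needed, are in the scene too. Of the things shaped like the part that bears pin_grip, the orange one is meant.

How it is judged:
On the way, in this order (a step that is already met when the one before it is completed fails the run):
1. the pin has been drawn clear of its stand (z of pin_tip in the frame of stand_hole above 0.005 m), for 0.1 s.
2. with the pin in the well and bearing on the blower, the cartridge has been pushed past its first catch (value of joint cartridge above 0.012 m and horizontal distance between pin_tip and well below 0.006 m and z of pin_tip in the frame of well below -0.004 m and contact force between pin and unit above 2 N), for 0.05 s.
3. the cartridge is out past its last catch, with the pin still in the well (value of joint cartridge above 0.054 m and horizontal distance between pin_tip and well below 0.008 m and z of pin_tip in the frame of well below -0.003 m), for 0.05 s.
At the end, for the whole second after the job is handed in: The cartridge is more than 54 mm out (of 60) and the pin stands at rest in its stand, its tip within 5 mm of the hole's bottom and 6 mm of its axis, upright within 0.2 rad (value of joint cartridge above 0.054 m and horizontal distance between pin_tip and stand_hole below 0.006 m and z of pin_tip in the frame of stand_hole below -0.035 m and angle between pin_tip's own z axis and vertical below 0.2 rad and linear speed of pin below 0.02 m/s); the robot touches nothing.
It fails at once if the pin loads the blower with more than 18 N (contact force between pin and unit above 18 N).
It fails at once if the robot itself pushes on the blower with more than 5 N (contact force between any of the arm, the fingers and unit above 5 N).
It fails at once if a bystander is moved more than 15 mm (distance of any of brick_mid, flux_mid, flange_mid from where it was at the start of the episode above 0.015 m).
It also fails if it takes over 64 s, if anything falls off the work surface, if the arm or the gripper's body presses on something with over 40 N, if the wrist force passes 120 N, or if a joint passes its speed limit or range.

## Working session

There is one attempt and no reset: what is moved stays moved. The work goes in short steps, Python scripts to look and compute and a shell command to move; the robot and the scene stay as the last step left them, time stands still between calls to the robot, and variables do not carry over. Pictures are saved under pics/ and viewed, and the job is handed in when it is done.

```bash
ls; mkdir -p pics; python3 - <<'E'
from workcell import readout, optics, env
import cv2, numpy as np
print(readout.get_state())
for n in ["side","top"]:
    d=optics.read_camera(n)
    cv2.imwrite(f"pics/{n}0.png",d["frame"][:,:,::-1])
    np.savez(f"{n}0.npz",**d)
    print(n,d["intrinsics"],d["R"],d["t"])
E
```

```text
pics
{'clock': 0.0, 'joint_pos': array([-1.28663240e+00,  3.14010699e-01,  4.49739902e-02,  1.30357447e+00,
        3.37048727e-05,  1.43118925e+00]), 'qvel': array([-0.00030328, -0.00055576,  0.00115979, -0.00023478, -0.00062814,
       -0.00095914]), 'tau': array([-1.28305011e-03, -4.80622315e+01,  2.98537624e+01,  1.94636313e-02,
       -6.16889452e-05,  6.14057285e-06]), 'tcp_pos': array([ 0.23629928, -0.5236681 ,  0.23840094]), 'orientation': array([-9.06273197e-04,  9.77635726e-01,  2.10303503e-01, -4.87217606e-05]), 'wrist_force': array([ 1.02112332,  0.18048766, -0.06338552]), 'ft_torque': array([ 0.02024533, -0.00903675, -0.00304477]), 'finger_gap': 0.08513871412278451}
side [[396.68068617   0.         278.20165254]
 [  0.         396.68068617 214.72687464]
 [  0.           0.           1.        ]] [[-0.91997401 -0.39135929 -0.02203928]
 [-0.19426895  0.50406164 -0.84153517]
 [ 0.34045176 -0.76990893 -0.53975257]] [0.55586813 0.12337402 0.64787925]
top [[432.92448863   0.         280.5909901 ]
 [  0.         432.92448863 219.06896964]
 [  0.           0.           1.        ]] [[ 0.02276812 -0.99972463  0.00568094]
 [-0.9800135  -0.02344176 -0.19754498]
 [ 0.19762375 -0.00106967 -0.98027736]] [0.05686934 0.56277324 0.77114548]
```

View pics/side0.png

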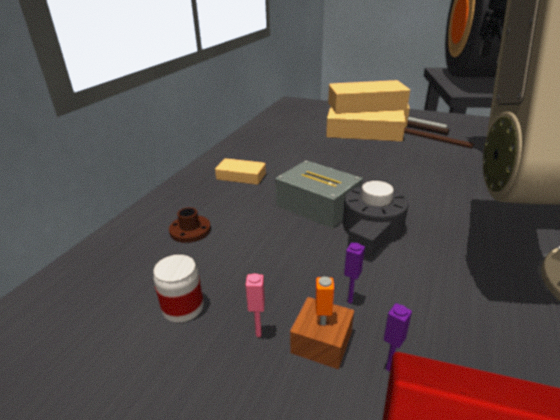

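View pics/top0.png

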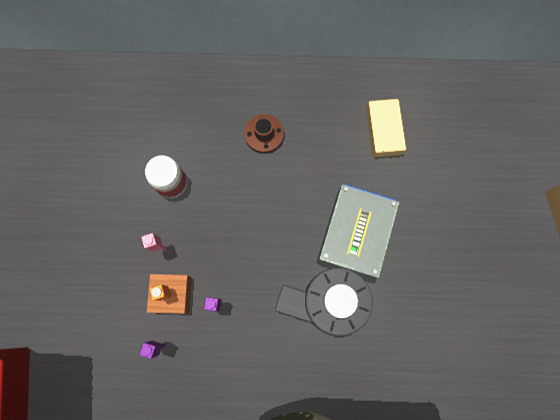

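```bash
cat > h.py <<'E'
import numpy as np, cv2
from workcell import readout, optics, env
def load(n): return dict(np.load(n+".npz"))
def plane(d,uv,z):
    uv=np.atleast_2d(uv).astype(float); K,R,t=d["intrinsics"],d["R"],d["t"]
    r=np.c_[(uv-[K[0,2],K[1,2]])/[K[0,0],K[1,1]],np.ones(len(uv))]@R
    c=-R.T@t
    s=(z-c[2])/r[:,2]
    return c+r*s[:,None]
def proj(d,X):
    p=np.atleast_2d(X)@d["R"].T+d["t"]; q=p@d["intrinsics"].T
    return q[:,:2]/q[:,2:]
def crop(d,u,v,w,h,f,name):
    im=d["frame"][v:v+h,u:u+w,::-1]
    cv2.imwrite(name,cv2.resize(im,None,fx=f,fy=f,interpolation=cv2.INTER_NEAREST))
def blobs(d,m,amin=5):
    n,l,s,c=cv2.connectedComponentsWithStats(m.astype(np.uint8))
    return [(s[i,4],c[i].round(2),s[i,:4].tolist(),l==i) for i in range(1,n) if s[i,4]>=amin]
E
python3 - <<'E'
from h import *
d=load("top0"); crop(d,130,225,100,140,4,"pics/c1.png"); crop(d,310,175,100,110,5,"pics/c2.png")
s=load("side0"); crop(s,230,230,190,150,4,"pics/c3.png")
hsv=cv2.cvtColor(d["frame"],cv2.COLOR_RGB2HSV)
for nm,x in(("top",d),("side",s)):
    hsv=cv2.cvtColor(x["frame"],cv2.COLOR_RGB2HSV);H,S,V=[hsv[...,i] for i in range(3)]
    for c,m in (("orange",(H>5)&(H<20)&(S>190)&(V>180)),("yellow",(H>20)&(H<35)&(S>130)&(V>90)),("green",(H>45)&(H<80)&(S>100)),("blue",(H>95)&(H<125)&(S>120))):
        for b in blobs(x,m): print(nm,c,b[:3])
E
```

```text
top yellow (np.int32(62), array([354.19, 230.29]), [348, 209, 13, 45])
top yellow (np.int32(69), array([363.59, 234.  ]), [357, 212, 14, 45])
top yellow (np.int32(6), array([161.5, 294.5]), [161, 293, 2, 4])
top yellow (np.int32(5), array([153.2, 297.2]), [152, 296, 3, 3])
top green (np.int32(19), array([353.11, 248.42]), [351, 247, 5, 4])
top blue (np.int32(6), array([362.5, 189.5]), [360, 189, 6, 2])
top blue (np.int32(5), array([375. , 193.4]), [373, 193, 5, 2])
side orange (np.int32(114), array([324.19, 285.86]), [316, 277, 18, 14])
side orange (np.int32(135), array([300.98, 317.71]), [292, 299, 21, 34])
side orange (np.int32(57), array([341.3 , 315.28]), [338, 308, 9, 18])
side orange (np.int32(83), array([344.11, 328.4 ]), [337, 311, 15, 36])
side orange (np.int32(13), array([313.38, 318.23]), [311, 315, 5, 8])
side orange (np.int32(37), array([310.68, 327.22]), [307, 322, 9, 12])
side orange (np.int32(94), array([331.65, 333.93]), [325, 324, 14, 20])
side orange (np.int32(8), array([308.25, 334.5 ]), [306, 334, 6, 2])
side yellow (np.int32(53), array([323.81, 177.15]), [308, 172, 32, 11])
side yellow (np.int32(42), array([314.81, 178.55]), [303, 175, 25, 9])
side yellow (np.int32(5), array([332.4, 184.6]), [331, 184, 4, 2])
```

View pics/c1.png

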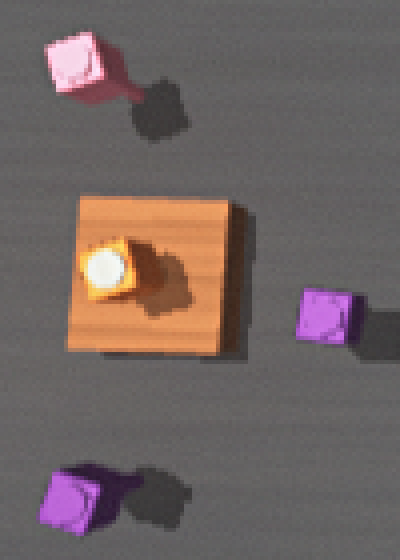

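View pics/c2.png

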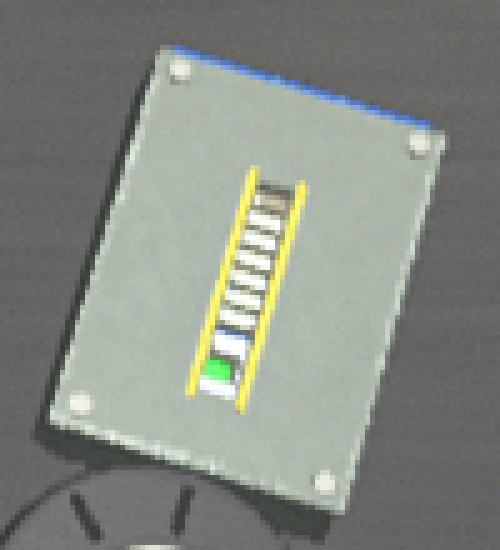

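View pics/c3.png

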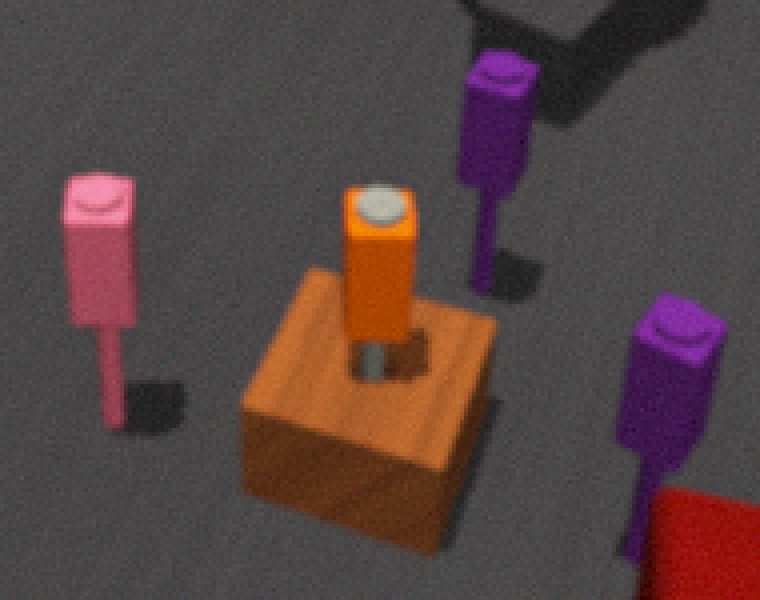

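```bash
cat >> h.py <<'E'
def cloud(d):
    h,w=d["depth"].shape; v,u=np.mgrid[:h,:w]; K=d["intrinsics"]; z=d["depth"]
    p=np.stack([(u-K[0,2])/K[0,0]*z,(v-K[1,2])/K[1,1]*z,z],-1)
    X=(p-d["t"])@d["R"]; X[z<=0]=np.nan
    return X
E
python3 - <<'E'
from h import *
for nm in("top","side"):
    d=load(nm+"0");X=cloud(d);Z=X[...,2]
    for lab,lo,hi in(("stand",.040,.050),("handle",.110,.123),("roof",.065,.075)):
        m=(Z>lo)&(Z<hi)
        for b in sorted(blobs(d,m,40),key=lambda b:-b[0])[:8]:
            P=X[b[3]]; r=cv2.minAreaRect(P[:,:2].astype(np.float32))
            print(nm,lab,b[0],b[1],b[2],"rect",np.round(r[0],4),np.round(r[1],4),round(r[2],1),"z",np.median(P[:,2]).round(4))
    print(nm,"bench",np.nanmedian(Z[:, :][(abs(Z)<.03)]))
E
```

```text
top stand 1159 [168.39 294.12] [147, 275, 41, 39] rect [0.4165 0.28  ] [0.0711 0.0699] 89.3 z 0.0439
top stand 294 [262.98 126.53] [254, 117, 19, 20] rect [0.7541 0.1099] [0.0391 0.0365] 1.8 z 0.0445
top stand 221 [ 13.63 385.4 ] [11, 350, 7, 70] rect [0.2504 0.5412] [0.1188 0.0058] 7.0 z 0.0448
top stand 59 [362.42 219.42] [358, 214, 10, 12] rect [ 0.567  -0.0887] [0.0139 0.0202] 71.8 z 0.0446
top stand 51 [174.39 187.2 ] [159, 174, 25, 21] rect [0.6248 0.2817] [0.0182 0.0585] 41.6 z 0.044
top handle 171 [156.75 292.41] [149, 285, 16, 16] rect [0.4164 0.2796] [0.0221 0.022 ] 20.6 z 0.1148
top handle 87 [146.55 350.74] [141, 345, 13, 12] rect [0.32   0.2901] [0.0187 0.0191] 70.7 z 0.112
top handle 69 [147.55 240.13] [142, 235, 12, 12] rect [0.5076 0.3036] [0.0171 0.017 ] 65.1 z 0.1117
top handle 69 [210.33 303.99] [206, 300, 11, 9] rect [0.3991 0.1859] [0.0135 0.0173] 1.5 z 0.1119
top roof 5893 [354.72 247.27] [307, 185, 92, 151] rect [ 0.4839 -0.0623] [0.1172 0.2743] 73.7 z 0.0688
top roof 86 [174.67 179.3 ] [165, 163, 16, 28] rect [0.6343 0.2751] [0.0163 0.0559] 70.7 z 0.0713
top b
[... 1693 characters left out ...]
 22, 447, 142] rect [ 1.2455 -1.3074] [2.7231 0.8229] 71.6 z 0.0701
side roof 302 [365.06 110.43] [328, 100, 80, 19] rect [ 0.554  -0.5531] [0.2531 0.1319] 3.0 z 0.069
side roof 274 [177.65 284.85] [154, 267, 45, 26] rect [0.6313 0.3113] [0.0645 0.0342] 43.8 z 0.0707
side roof 121 [394.25 339.4 ] [384, 333, 23, 14] rect [0.3175 0.298 ] [0.0274 0.0138] 20.8 z 0.0699
side roof 103 [468.35  70.43] [446, 61, 51, 13] rect [ 0.2971 -1.2241] [0.1099 0.2603] 50.2 z 0.0695
side roof 92 [256.3  305.84] [248, 296, 17, 14] rect [0.5007 0.3095] [0.0265 0.013 ] 54.8 z 0.0703
side roof 88 [352.92 272.26] [345, 266, 18, 12] rect [0.3941 0.1938] [0.0288 0.0149] 38.2 z 0.0695
side bench 0.00040685797504347657
```

```bash
python3 - <<'E'
from h import *
for nm in("top","side"):
    d=load(nm+"0");X=cloud(d);Z=X[...,2]
    hsv=cv2.cvtColor(d["frame"],cv2.COLOR_RGB2HSV);H,S,V=[hsv[...,i].astype(int) for i in range(3)]
    y=(H>18)&(H<38)&(S>90)&(V>80)
    v,u=np.nonzero(y); 
    P=plane(d,np.c_[u,v],.070); k=np.hypot(P[:,0]-.53,P[:,1]+.09)<.08
    P=P[k]; r=cv2.minAreaRect(P[:,:2].astype(np.float32)); print(nm,"yellow",k.sum(),r, P.mean(0))
    # roof colour
    m=(abs(Z-np.nanmedian(Z[(Z>.064)&(Z<.075)]))<.006)&(V>85)&(np.hypot(X[...,0]-.53,X[...,1]+.09)<.12)
    m=cv2.morphologyEx(m.astype(np.uint8),cv2.MORPH_OPEN,np.ones((3,3)))>0
    b=max(blobs(d,m,40),key=lambda b:b[0])
    v,u=np.nonzero(b[3]); Q=plane(d,np.c_[u,v],.070); r=cv2.minAreaRect(Q[:,:2].astype(np.float32)); print("roof",b[0],b[2],r,Q.mean(0))
    g=(H>45)&(H<80)&(S>100); v,u=np.nonzero(g)
    for z in(.041,.05,.059): print("green",z,plane(d,np.c_[u,v],z).mean(0) if len(u) else None)
    print("proj",proj(d,[.42,-.055,.092]))
E
```

```text
top yellow 187 ((0.5368499159812927, -0.07657144218683243), (0.022433852776885033, 0.08832787722349167), 73.52787017822266) [ 0.5369567  -0.07661801  0.07      ]
roof 4562 [320, 185, 79, 93] ((0.5415157079696655, -0.07786331325769424), (0.11409535259008408, 0.15251143276691437), 73.5789566040039) [ 0.53999895 -0.07772515  0.07      ]
green 0.041 [ 0.51012785 -0.07063504  0.041     ]
green 0.05 [ 0.50890399 -0.06909281  0.05      ]
green 0.059 [ 0.50768013 -0.06755058  0.059     ]
proj [[349.68672285 295.15889417]]
side yellow 186 ((0.5364825129508972, -0.07702500373125076), (0.02817089669406414, 0.087054044008255), 74.29959869384766) [ 0.53663043 -0.07669755  0.07      ]
roof 1760 [276, 161, 86, 39] ((0.5412322878837585, -0.07574746012687683), (0.11817146837711334, 0.15182872116565704), 73.63956451416016) [ 0.53851166 -0.07220695  0.07      ]
green 0.041 [ 0.15324024 -2.7757043   0.041     ]
green 0.05 [ 0.15666295 -2.7030323   0.05      ]
green 0.059 [ 0.16008566 -2.63036029  0.059     ]
proj [[373.8720771  182.64865954]]
```

The orange one (top view 157,292; side view 325,295) stands in the wooden block. The pink one (150,241) and the two purple ones (212,304 and 148,351) are the wrong colour and not in the stand, so orange is the one meant. The crop shows its grey cap and its shaft in the block. The poses from both cameras agree to about 1 mm, so I'll move now.

```bash
python3 -m handwheel '{"slide":[[0.369,-0.298,-0.012],[0.369,-0.298,-0.012],[0.369,-0.298,-0.012],[0.369,-0.298,-0.012],[0.369,-0.298,-0.012],[0.369,-0.298,-0.012],[0.369,-0.298,-0.012],[0.369,-0.298,-0.012],[0.369,-0.298,-0.012],[0.369,-0.298,-0.012],[0.369,-0.298,-0.012],[0.369,-0.298,-0.012]],"turn":[[0,0,-7],[0,0,-14],[0,0,-21],[0,0,-28],[0,0,-35],[0,0,-42],[0,0,-49],[0,0,-56],[0,0,-63],[0,0,-70],[0,0,-77],[0,0,-84]],"fingers":[1,1,1,1,1,1,1,1,1,1,1,1]}' 60
cat >> h.py <<'E'
from scipy.spatial.transform import Rotation as Ro
def tool():
    s=readout.get_state(); q=s["orientation"]; return s,Ro.from_quat([q[1],q[2],q[3],q[0]])
def go(p,yaw=None,tilt=True):
    s,R=tool(); dl=R.inv().apply(np.array(p)-s["tcp_pos"])
    x=R.apply([1,0,0]); cy=np.degrees(np.arctan2(x[1],x[0]))
    print("t",round(s["clock"],2),"tcp",s["tcp_pos"].round(4),"yaw",cy.round(2),"F",s["wrist_force"].round(2),"T",s["ft_torque"].round(3),"gap",round(s["finger_gap"],4),"j",s["joint_pos"].round(2))
    print("slide",dl.round(4),"dist",np.linalg.norm(dl).round(4))
    if yaw is not None:
        T=Ro.from_euler("z",yaw,degrees=True)*Ro.from_quat([1,0,0,0])
        print("turn",np.degrees((R.inv()*T).as_rotvec()).round(2))
UY=163.55; EX=np.array([np.cos(np.radians(UY)),np.sin(np.radians(UY)),0])
SLOT=np.array([.5367,-.0766,.07]); WELL=SLOT+.03*EX-[0,0,.006]; PIN=np.array([.4166,.2802,.090])
E
python3 -c "
from h import *
go([.4166,.2802,.2],200)"
```

```text
clock: 1.1
tcp_pos: [0.4511, -0.0963, 0.251]
orientation: [-0.001, 0.582, 0.813, 0.001]
wrist_force: [-0.4, 0.6, 0.0]
finger_gap: 0.0852
t 1.1 tcp [ 0.4511 -0.0963  0.251 ] yaw 108.86 F [-0.42  0.57  0.02] T [-0.064  0.011 -0.012] gap 0.0852 j [-0.39  0.09 -0.2   1.28  0.    0.86]
slide [0.3673 0.0889 0.0522] dist 0.3815
turn [ 1.700e-01 -9.000e-02 -9.114e+01]
```

```bash
python3 -m handwheel '{"slide":[[0.04,0.01,0.004],[0.08,0.02,0.008],[0.12,0.029,0.015],[0.16,0.039,0.02],[0.20,0.048,0.025],[0.24,0.058,0.03],[0.28,0.068,0.035],[0.32,0.078,0.042],[0.355,0.086,0.047],[0.367,0.089,0.052],[0.367,0.089,0.052],[0.367,0.089,0.052]],"turn":[[0,0,-7],[0,0,-14],[0,0,-21],[0,0,-28],[0,0,-35],[0,0,-42],[0,0,-49],[0,0,-56],[0,0,-63],[0,0,-70],[0,0,-77],[0,0,-84]],"fingers":[1,1,1,1,1,1,1,1,1,1,1,1]}' 60
python3 -c "
from h import *
go([.4166,.2802,.080],200)"
```

```text
clock: 2.1
tcp_pos: [0.4156, 0.2811, 0.1991]
orientation: [-0.001, -0.116, 0.993, 0.001]
wrist_force: [-0.7, -0.5, -0.5]
finger_gap: 0.0853
t 2.1 tcp [0.4156 0.2811 0.1991] yaw -166.62 F [-0.72 -0.49 -0.46] T [-0.003 -0.009  0.006] gap 0.0853 j [ 0.43  0.19 -0.22  1.17  0.    0.2 ]
slide [-0.0009 -0.0014  0.1191] dist 0.1191
turn [ 0.15 -0.07 -6.62]
```

```bash
python3 -m handwheel '{"slide":[[-0.001,-0.001,0.02],[-0.001,-0.001,0.045],[-0.001,-0.001,0.07],[-0.001,-0.001,0.09],[-0.001,-0.001,0.105],[-0.001,-0.001,0.115],[-0.001,-0.001,0.120],[-0.001,-0.001,0.120],[-0.001,-0.001,0.120]],"turn":[[0,0,-6.5],[0,0,-6.5],[0,0,-6.5],[0,0,-6.5],[0,0,-6.5],[0,0,-6.5],[0,0,-6.5],[0,0,-6.5],[0,0,-6.5]],"fingers":[1,1,1,1,1,1,1,1,1]}' 60
python3 - <<'E'
from h import *
go([.4166,.2802,.079],200)
d=optics.read_camera("side"); crop(d,230,180,200,150,4,"pics/s1.png")
d=optics.read_camera("top"); crop(d,100,225,120,140,4,"pics/t1.png")
E
```

```text
clock: 2.85
tcp_pos: [0.4169, 0.2808, 0.0795]
orientation: [-0.001, -0.173, 0.985, 0.001]
wrist_force: [1.1, 0.4, 0.4]
finger_gap: 0.0856
t 2.85 tcp [0.4169 0.2808 0.0795] yaw -160.12 F [1.12 0.37 0.41] T [ 0.031 -0.077  0.005] gap 0.0856 j [ 0.43  0.28 -0.41  0.88  0.    0.08]
slide [ 0.0005 -0.0005  0.0005] dist 0.0008
turn [ 0.15 -0.04 -0.12]
```

View pics/s1.png

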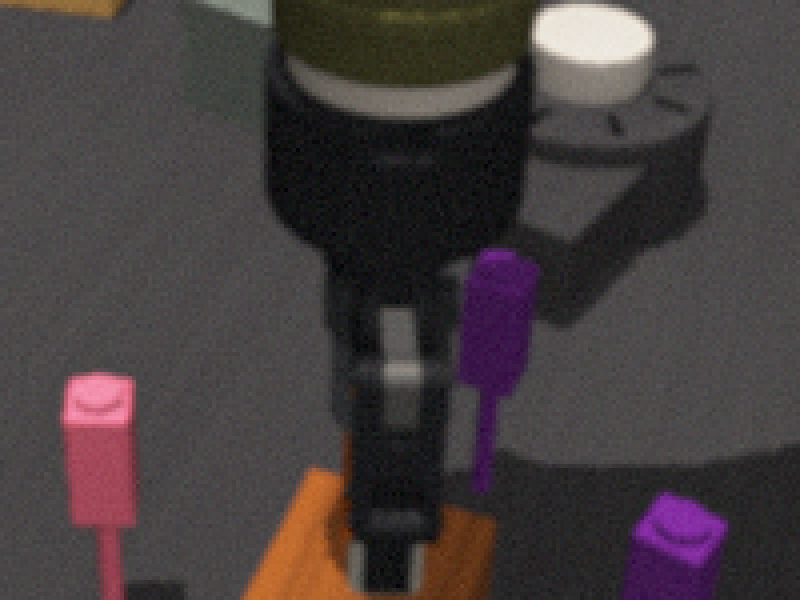

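View pics/t1.png

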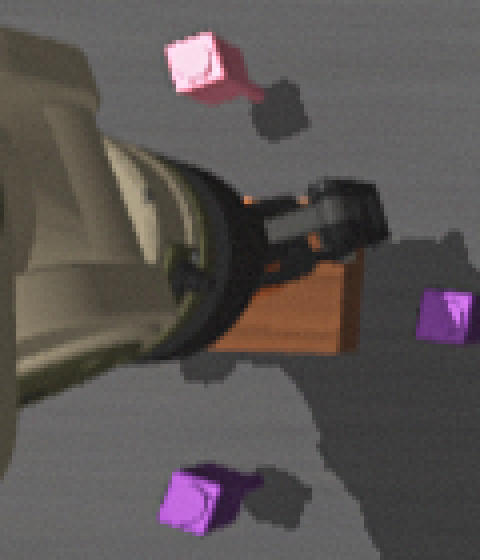

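The gripper straddles the pin. An orange sliver shows beside the near finger at side (317,292), and nothing else is touched. Closing.

```bash
python3 -m handwheel '{"slide":[[0,0,0],[0,0,0],[0,0,0],[0,0,0],[0,0,0],[0,0,0],[0,0,0],[0,0,0],[0,0,0],[0,0,0]],"turn":[[0,0,0],[0,0,0],[0,0,0],[0,0,0],[0,0,0],[0,0,0],[0,0,0],[0,0,0],[0,0,0],[0,0,0]],"fingers":[0.2,0.2,0.2,0.2,0.2,0.2,0.2,0.2,0.2,0.2]}' 70
python3 - <<'E'
from h import *
go([.4166,.2802,.20],200)
E
```

```text
clock: 3.78
tcp_pos: [0.4175, 0.281, 0.0803]
orientation: [0.0, -0.173, 0.985, 0.001]
wrist_force: [-0.9, -1.0, 4.4]
finger_gap: 0.0211
t 3.78 tcp [0.4175 0.281  0.0803] yaw -160.12 F [-0.88 -0.99  4.43] T [-0.194  0.158 -0.001] gap 0.0211 j [ 0.43  0.28 -0.41  0.88  0.    0.08]
slide [ 1.000e-03 -1.000e-04 -1.197e-01] dist 0.1197
turn [ 0.16  0.06 -0.12]
```

```bash
python3 -m handwheel '{"slide":[[0,0,-0.01],[0,0,-0.02],[0,0,-0.04],[0,0,-0.06],[0,0,-0.08],[0,0,-0.10],[0,0,-0.12],[0,0,-0.135],[0,0,-0.135],[0,0,-0.135]],"turn":[[0,0,0],[0,0,0],[0,0,0],[0,0,0],[0,0,0],[0,0,0],[0,0,0],[0,0,0],[0,0,0],[0,0,0]],"fingers":[0.1,0.1,0.1,0.1,0.1,0.1,0.1,0.1,0.1,0.1]}' 70
python3 - <<'E'
from h import *
go([*WELL[:2],.215],UY)
d=optics.read_camera("side"); np.savez("side1.npz",**d); crop(d,230,130,200,150,4,"pics/s2.png")
E
```

```text
clock: 4.62
tcp_pos: [0.4181, 0.281, 0.2164]
orientation: [0.001, -0.173, 0.985, 0.002]
wrist_force: [-0.6, -0.3, -0.6]
finger_gap: 0.0213
t 4.62 tcp [0.4181 0.281  0.2164] yaw -160.12 F [-0.62 -0.35 -0.63] T [ 0.004  0.004 -0.028] gap 0.0213 j [ 0.43  0.18 -0.18  1.2   0.    0.08]
slide [ 3.430e-02 -3.588e-01  2.000e-04] dist 0.3605
turn [ 0.23  0.14 36.33]
```

View pics/s2.png

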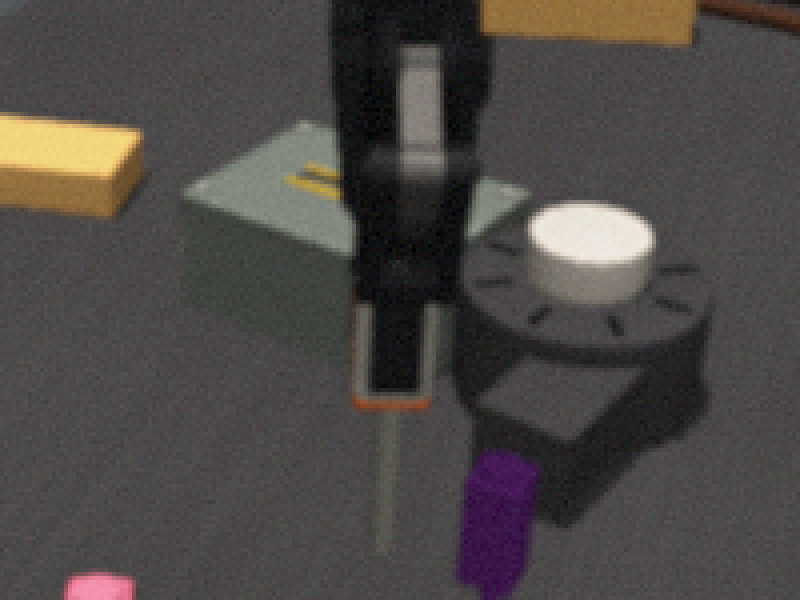

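The pin is in the gripper, its shaft hanging from side (326,232) to the tip at (326,268). Checking the tip offset and moving over the well.

```bash
python3 - <<'E'
from h import *
d=load("side1")
for o in ([0,0,-.0753],[0,0,-.0753+.05]): 
    s,R=tool(); print(proj(d,R.apply([0,0,-o[2]])+s["tcp_pos"]))
f=d["frame"][225:280,310:345].astype(int); X=cloud(d)
for v in range(236,274,3):
    row=X[v,310:345,1]; ok=(row>.255)&(row<.31); u=np.nonzero(ok)[0]+310
    print(v,u, X[v,u].mean(0).round(4) if len(u) else "")
E
python3 -m handwheel '{"slide":[[0.003,-0.035,0],[0.007,-0.075,0],[0.011,-0.115,0],[0.015,-0.155,0],[0.019,-0.195,0],[0.023,-0.235,0],[0.027,-0.275,0],[0.030,-0.31,0],[0.033,-0.34,0],[0.034,-0.359,0],[0.034,-0.359,0],[0.034,-0.359,0]],"turn":[[0,0,4],[0,0,8],[0,0,12],[0,0,16],[0,0,20],[0,0,24],[0,0,28],[0,0,32],[0,0,36.3],[0,0,36.3],[0,0,36.3],[0,0,36.3]],"fingers":[0.1,0.1,0.1,0.1,0.1,0.1,0.1,0.1,0.1,0.1,0.1,0.1]}' 70
python3 - <<'E'
from h import *
go([*WELL[:2],.150],UY)
for n in("side","top"):
    d=optics.read_camera(n); np.savez(n+"2.npz",**d)
    u,v=proj(d,[.508,-.068,.1])[0].astype(int); print(u,v); u=np.clip(u-75,0,400);v=max(0,v-75)
    crop(d,u,v,150,150,4,f"pics/{n}2.png"); print(u,v)
E
```

```text
[[324.99861562 267.33164039]]
[[326.80279439 234.85326897]]
236 [324 325 326 327 328 329 330] [0.4164 0.2834 0.1903]
239 [324 325 326 327 328 329] [0.4168 0.2836 0.186 ]
242 [324 325 326 327 328 329] [0.4164 0.2842 0.1821]
245 [323 324 325 326 327 328 329] [0.417  0.2837 0.1771]
248 [323 324 325 326 327 328 329] [0.4169 0.2832 0.1722]
251 [323 324 325 326 327 328 329] [0.4167 0.2833 0.1679]
254 [323 324 325 326 327 328 329] [0.4164 0.2836 0.1636]
257 [323 324 325 326 327 328] [0.4167 0.284  0.1591]
260 [323 324 325 326 327 328] [0.4166 0.2837 0.1542]
263 [323 324 325 326 327 328] [0.4163 0.2838 0.1496]
266 [323 324 325 326 327 328] [0.4162 0.2837 0.1448]
269 [] 
272 [] 
clock: 5.67
tcp_pos: [0.5067, -0.0692, 0.2126]
orientation: [-0.002, 0.144, 0.99, 0.002]
wrist_force: [-0.7, -0.1, -1.4]
finger_gap: 0.021
t 5.67 tcp [ 0.5067 -0.0692  0.2126] yaw 163.45 F [-0.71 -0.09 -1.44] T [ 0.043  0.079 -0.024] gap 0.021 j [-0.29  0.2  -0.17  1.21  0.   -0.01]
slide [-0.0011  0.0012  0.0626] dist 0.0626
turn [ 0.19 -0.21 -0.1 ]
332 169
257 94
357 245
282 170
```

View pics/side2.png

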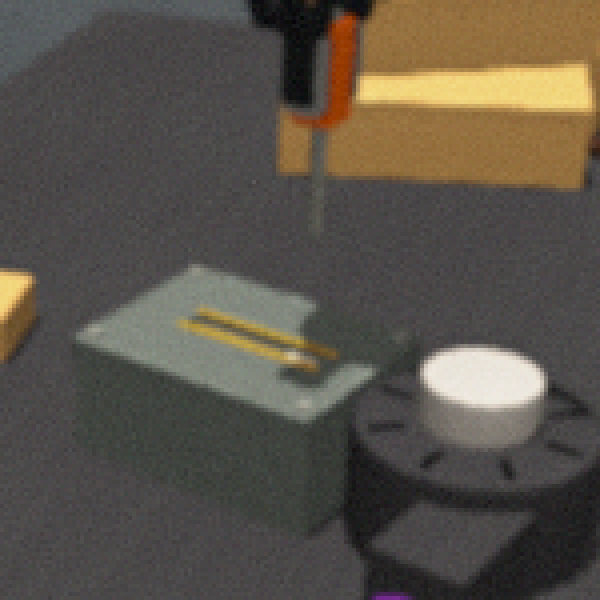

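View pics/top2.png

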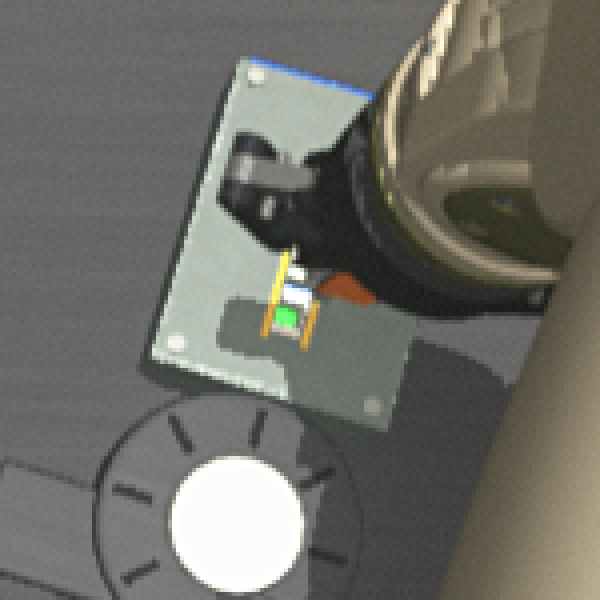

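```bash
cat >> h.py <<'E'
def favg(n=4):
    F=[];P=[];T=[]
    for i in range(n):
        optics.read_camera("side"); s=readout.get_state(); F.append(s["wrist_force"]);P.append(s["tcp_pos"]);T.append(s["ft_torque"])
    F=np.array(F); p=np.mean(P,0)
    print("t",round(s["clock"],2),"F",F.mean(0).round(2),"sd",F.std(0).round(2),"T",np.mean(T,0).round(3),"tcp",p.round(4),"tipz",(p[2]-.0753).round(4),"unit xy rel well",((p-WELL)[:2]@EX[:2]*1e3).round(2),((p-WELL)[:2]@[-EX[1],EX[0]]*1e3).round(2), "Fux",(F.mean(0)@EX).round(2))
    print("Fz",F[:,2].round(2))
E
python3 - <<'E'
from h import *
favg(4)
d=load("side2"); X=cloud(d); s,R=tool()
print(proj(d,[s["tcp_pos"]-[0,0,.0753],s["tcp_pos"]-[0,0,.03]]))
for v in range(132,156,3):
    row=X[v,320:350]; ok=(row[:,1]>-.1)&(row[:,1]<-.03); u=np.nonzero(ok)[0]+320
    print(v,u, X[v,u].mean(0).round(4) if len(u) else "")
go([*WELL[:2],.150],UY)
E
```

```text
t 5.97 F [-0.12 -0.14 -0.24] sd [0.74 0.18 0.34] T [-0.016  0.013 -0.022] tcp [ 0.507  -0.0673  0.2138] tipz 0.1385 unit xy rel well 1.11 -0.47 Fux 0.07
Fz [-0.29  0.16 -0.1  -0.75]
[[334.17294216 152.0716377 ]
 [335.43096912 130.5280422 ]]
132 [335 336 337 338] [ 0.5047 -0.0666  0.1817]
135 [335 336 337 338] [ 0.5044 -0.0669  0.1755]
138 [335 336 337 338] [ 0.504  -0.0665  0.1695]
141 [334 335 336 337] [ 0.5055 -0.0659  0.1633]
144 [334 335 336 337] [ 0.505  -0.0656  0.1572]
147 [334 335 336 337] [ 0.5049 -0.0664  0.1505]
150 [334 335 336 337] [ 0.5045 -0.0662  0.1442]
153 [] 
t 5.97 tcp [ 0.5072 -0.0674  0.2141] yaw 163.68 F [-1.19 -0.02 -0.75] T [ 0.012 -0.029  0.017] gap 0.0211 j [-0.29  0.2  -0.16  1.21  0.   -0.01]
slide [-0.0009 -0.0007  0.0641] dist 0.0642
turn [ 0.18 -0.05  0.13]
```

```bash
python3 -m handwheel '{"slide":[[-0.001,-0.001,0.02],[-0.001,-0.001,0.04],[-0.001,-0.001,0.052],[-0.001,-0.001,0.058],[-0.001,-0.001,0.060],[-0.001,-0.001,0.060]],"turn":[[0,0,0],[0,0,0],[0,0,0],[0,0,0],[0,0,0],[0,0,0]],"fingers":[0.1,0.1,0.1,0.1,0.1,0.1]}' 70
python3 - <<'E'
from h import *
favg(3)
d=optics.read_camera("side"); np.savez("side3.npz",**d);crop(d,290,130,80,70,8,"pics/side3.png")
X=cloud(d);s,R=tool()
print(proj(d,[s["tcp_pos"]-[0,0,.0753],[*WELL[:2],.07],SLOT,SLOT+.041*EX]))
for v in range(150,186,2):
    row=X[v,320:350]; ok=(row[:,1]>-.075)&(row[:,1]<-.055)&(row[:,2]>.073); u=np.nonzero(ok)[0]+320
    if len(u): print(v,u, X[v,u].mean(0).round(4) if len(u) else "")
E
```

```text
clock: 6.47
tcp_pos: [0.5078, -0.0679, 0.1541]
orientation: [-0.0, 0.142, 0.99, 0.002]
wrist_force: [-0.4, -0.3, -0.6]
finger_gap: 0.0213
t 6.62 F [ 0.02 -0.03 -0.23] sd [0.38 0.53 0.47] T [ 0.01   0.005 -0.031] tcp [ 0.5084 -0.0683  0.155 ] tipz 0.0797 unit xy rel well -0.56 0.06 Fux -0.03
Fz [-0.68 -0.43  0.41]
[[332.17384541 177.87395644]
 [332.18641513 182.18499005]
 [320.37251536 178.21183607]
 [336.63477287 183.68102527]]
150 [336 337 338 339 340 341] [ 0.4977 -0.0639  0.1461]
152 [330 331 332 333 334 335 336 337 338] [ 0.5052 -0.0583  0.143 ]
154 [333 334 335 336] [ 0.5063 -0.0672  0.1349]
156 [332 333 334 335] [ 0.5076 -0.0654  0.131 ]
158 [332 333 334 335] [ 0.5075 -0.0658  0.1265]
160 [332 333 334 335] [ 0.5073 -0.066   0.122 ]
162 [332 333 334 335] [ 0.507  -0.0656  0.1178]
164 [332 333 334 335] [ 0.5071 -0.0669  0.1128]
166 [332 333 334 335] [ 0.5067 -0.0664  0.1085]
168 [332 333 334 335] [ 0.5065 -0.0665  0.104 ]
170 [332 333 334 335] [ 0.5062 -0.0665  0.0995]
172 [332 333 334 335] [ 0.506  -0.0668  0.0948]
174 [331 332 333 334] [ 0.5077 -0.0658  0.0903]
176 [331 332 333 334] [ 0.5074 -0.0659  0.0857]
178 [332 333 334] [ 0.5059 -0.0653  0.0816]
```

View pics/side3.png

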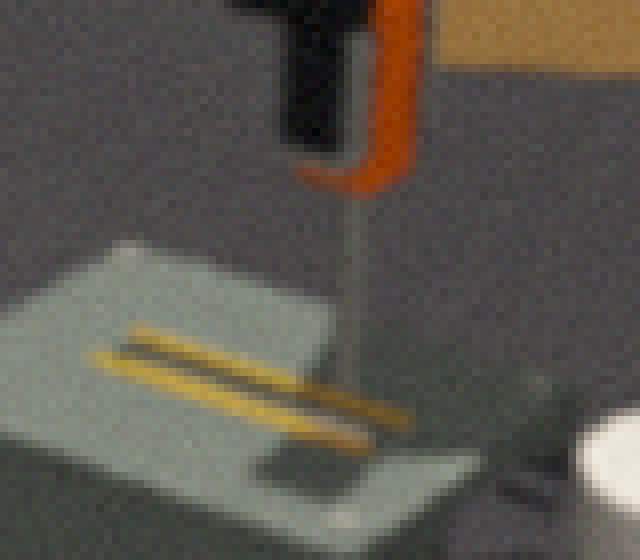

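The tip hangs over the green/white end of the slot, at side (333.5,179), with the well at (332,182). That is within about 1 mm. I'm entering gently.

```bash
python3 -m handwheel '{"slide":[[0,0,0.004],[0,0,0.008],[0,0,0.011],[0,0,0.012],[0,0,0.012]],"turn":[[0,0,0],[0,0,0],[0,0,0],[0,0,0],[0,0,0]],"fingers":[0.1,0.1,0.1,0.1,0.1]}' 70
python3 - <<'E'
from h import *
favg(4)
E
```

```text
clock: 7.08
tcp_pos: [0.5082, -0.0684, 0.1426]
orientation: [0.0, 0.142, 0.99, 0.002]
wrist_force: [0.1, -0.1, -0.8]
finger_gap: 0.0213
t 7.28 F [ 0.01 -0.04 -0.9 ] sd [0.5  0.31 0.26] T [0.024 0.012 0.004] tcp [ 0.5086 -0.0685  0.143 ] tipz 0.0677 unit xy rel well -0.71 0.2 Fux -0.02
Fz [-0.71 -1.32 -0.67 -0.9 ]
```

```bash
python3 -m handwheel '{"slide":[[0.0005,0,0.001],[0.0005,0,0.002],[0.0005,0,0.003],[0.0005,0,0.004],[0.0005,0,0.004]],"turn":[[0,0,0],[0,0,0],[0,0,0],[0,0,0],[0,0,0]],"fingers":[0.1,0.1,0.1,0.1,0.1]}' 70
python3 - <<'E'
from h import *
favg(4)
E
```

```text
clock: 7.7
tcp_pos: [0.5081, -0.0683, 0.139]
orientation: [0.001, 0.142, 0.99, 0.002]
wrist_force: [-0.4, -0.3, -0.8]
finger_gap: 0.0214
t 7.9 F [ 0.4   0.14 -0.49] sd [0.65 0.47 0.49] T [ 0.001  0.005 -0.006] tcp [ 0.5082 -0.0684  0.1392] tipz 0.0639 unit xy rel well -0.32 0.19 Fux -0.34
Fz [-1.22  0.11 -0.26 -0.58]
```

```bash
python3 -m handwheel '{"slide":[[0,0,0.0005],[0,0,0.001],[0,0,0.0015],[0,0,0.002],[0,0,0.002]],"turn":[[0,0,0],[0,0,0],[0,0,0],[0,0,0],[0,0,0]],"fingers":[0.1,0.1,0.1,0.1,0.1]}' 70
python3 - <<'E'
from h import *
favg(4)
E
```

```text
clock: 8.32
tcp_pos: [0.5082, -0.0684, 0.1371]
orientation: [0.001, 0.142, 0.99, 0.002]
wrist_force: [-0.5, -0.2, -0.8]
finger_gap: 0.0214
t 8.52 F [ 0.34  0.03 -0.71] sd [0.16 0.47 0.3 ] T [0.005 0.031 0.027] tcp [ 0.5082 -0.0684  0.1372] tipz 0.0619 unit xy rel well -0.36 0.17 Fux -0.32
Fz [-0.35 -0.71 -1.17 -0.6 ]
```

```bash
python3 -m handwheel '{"slide":[[0,0,0.001],[0,0,0.002],[0,0,0.003],[0,0,0.003],[0,0,0.003]],"turn":[[0,0,0],[0,0,0],[0,0,0],[0,0,0],[0,0,0]],"fingers":[0.1,0.1,0.1,0.1,0.1]}' 70
python3 - <<'E'
from h import *
favg(4)
E
```

```text
clock: 8.93
tcp_pos: [0.5082, -0.0684, 0.1341]
orientation: [0.001, 0.142, 0.99, 0.002]
wrist_force: [-0.8, 0.3, -0.0]
finger_gap: 0.0214
t 9.13 F [ 0.58  0.11 -0.29] sd [0.26 0.64 0.88] T [-0.025 -0.014  0.014] tcp [ 0.5083 -0.0684  0.1342] tipz 0.0589 unit xy rel well -0.41 0.16 Fux -0.53
Fz [ 0.14  0.19  0.33 -1.82]
```

```bash
python3 -m handwheel '{"slide":[[0,0,0.001],[0,0,0.002],[0,0,0.002],[0,0,0.002],[0,0,0.002]],"turn":[[0,0,0],[0,0,0],[0,0,0],[0,0,0],[0,0,0]],"fingers":[0.1,0.1,0.1,0.1,0.1]}' 70
python3 - <<'E'
from h import *
favg(4)
E
```

```text
clock: 9.55
tcp_pos: [0.5083, -0.0684, 0.1322]
orientation: [0.001, 0.142, 0.99, 0.001]
wrist_force: [-0.3, -0.8, -1.2]
finger_gap: 0.0216
t 9.75 F [ 0.18 -0.24 -0.53] sd [0.35 0.63 0.32] T [ 0.013  0.016 -0.019] tcp [ 0.5083 -0.0684  0.1323] tipz 0.057 unit xy rel well -0.45 0.15 Fux -0.24
Fz [-0.93 -0.11 -0.34 -0.75]
```

```bash
python3 -m handwheel '{"slide":[[0,0,0.001],[0,0,0.002],[0,0,0.003],[0,0,0.003],[0,0,0.003]],"turn":[[0,0,0],[0,0,0],[0,0,0],[0,0,0],[0,0,0]],"fingers":[0.1,0.1,0.1,0.1,0.1]}' 70
python3 - <<'E'
from h import *
favg(4)
E
```

```text
clock: 10.17
tcp_pos: [0.5082, -0.0684, 0.1292]
orientation: [0.001, 0.142, 0.99, 0.002]
wrist_force: [0.2, -0.8, -1.0]
finger_gap: 0.0208
t 10.37 F [ 0.37  0.4  -0.46] sd [0.59 0.42 0.56] T [0.036 0.011 0.024] tcp [ 0.5083 -0.0684  0.1293] tipz 0.054 unit xy rel well -0.47 0.15 Fux -0.24
Fz [ 0.47 -0.53 -0.94 -0.84]
```

```bash
python3 -m handwheel '{"slide":[[0,0,0.001],[0,0,0.002],[0,0,0.002],[0,0,0.002],[0,0,0.002]],"turn":[[0,0,0],[0,0,0],[0,0,0],[0,0,0],[0,0,0]],"fingers":[0.1,0.1,0.1,0.1,0.1]}' 70
python3 - <<'E'
from h import *
favg(4)
E
```

```text
clock: 10.78
tcp_pos: [0.5083, -0.0684, 0.1273]
orientation: [0.001, 0.142, 0.99, 0.001]
wrist_force: [0.3, 0.0, -0.9]
finger_gap: 0.0211
t 10.98 F [-0.22 -0.05 -0.88] sd [0.52 0.55 0.4 ] T [-0.021 -0.013 -0.011] tcp [ 0.5084 -0.0684  0.1274] tipz 0.0521 unit xy rel well -0.53 0.15 Fux 0.2
Fz [-1.31 -0.34 -0.65 -1.21]
```

```bash
python3 -m handwheel '{"slide":[[0,0,0.001],[0,0,0.002],[0,0,0.003],[0,0,0.003],[0,0,0.003]],"turn":[[0,0,0],[0,0,0],[0,0,0],[0,0,0],[0,0,0]],"fingers":[0.1,0.1,0.1,0.1,0.1]}' 70
python3 - <<'E'
from h import *
favg(4)
E
```

```text
clock: 11.4
tcp_pos: [0.5083, -0.0684, 0.1242]
orientation: [0.001, 0.142, 0.99, 0.001]
wrist_force: [0.1, 0.4, -0.6]
finger_gap: 0.0213
t 11.6 F [-0.07 -0.43 -0.67] sd [0.29 0.15 0.18] T [-0.018  0.017 -0.015] tcp [ 0.5084 -0.0684  0.1244] tipz 0.0491 unit xy rel well -0.54 0.13 Fux -0.06
Fz [-0.52 -0.67 -0.97 -0.53]
```

```bash
python3 -m handwheel '{"slide":[[0,0,0.001],[0,0,0.002],[0,0,0.002],[0,0,0.002],[0,0,0.002]],"turn":[[0,0,0],[0,0,0],[0,0,0],[0,0,0],[0,0,0]],"fingers":[0.1,0.1,0.1,0.1,0.1]}' 70
python3 - <<'E'
from h import *
favg(4)
E
```

```text
clock: 12.02
tcp_pos: [0.5084, -0.0684, 0.1224]
orientation: [0.001, 0.142, 0.99, 0.001]
wrist_force: [-0.7, 0.2, -0.7]
finger_gap: 0.0213
t 12.22 F [-0.59  0.06 -0.63] sd [0.21 0.48 0.33] T [-0.018  0.011  0.015] tcp [ 0.5085 -0.0684  0.1224] tipz 0.0471 unit xy rel well -0.6 0.13 Fux 0.59
Fz [-1.08 -0.19 -0.5  -0.77]
```

```bash
python3 -m handwheel '{"slide":[[0.0005,0,0.001],[0.0005,0,0.002],[0.0005,0,0.003],[0.0005,0,0.003],[0.0005,0,0.003]],"turn":[[0,0,0],[0,0,0],[0,0,0],[0,0,0],[0,0,0]],"fingers":[0.1,0.1,0.1,0.1,0.1]}' 70
python3 - <<'E'
from h import *
favg(4)
E
```

```text
clock: 12.63
tcp_pos: [0.5079, -0.0682, 0.1193]
orientation: [0.001, 0.142, 0.99, 0.001]
wrist_force: [-0.8, 0.1, -0.6]
finger_gap: 0.021
t 12.83 F [ 0.24  0.36 -0.37] sd [0.29 0.3  0.55] T [ 0.012 -0.006  0.011] tcp [ 0.508  -0.0683  0.1194] tipz 0.0441 unit xy rel well -0.13 0.12 Fux -0.13
Fz [-0.7  -1.11  0.17  0.15]
```

```bash
python3 -m handwheel '{"slide":[[0,0,0.001],[0,0,0.002],[0,0,0.002],[0,0,0.002],[0,0,0.002]],"turn":[[0,0,0],[0,0,0],[0,0,0],[0,0,0],[0,0,0]],"fingers":[0.1,0.1,0.1,0.1,0.1]}' 70
python3 - <<'E'
from h import *
favg(4)
E
```

```text
clock: 13.25
tcp_pos: [0.5082, -0.0683, 0.1177]
orientation: [0.001, 0.142, 0.99, 0.001]
wrist_force: [0.2, 0.6, 1.6]
finger_gap: 0.0214
t 13.45 F [0.38 0.16 1.61] sd [0.43 0.3  0.2 ] T [ 0.009 -0.007 -0.007] tcp [ 0.5082 -0.0683  0.1176] tipz 0.0423 unit xy rel well -0.33 0.12 Fux -0.32
Fz [1.87 1.71 1.53 1.35]
```

Contact. Fz rose about 2.2 N at a TCP z of about 0.1183, so the button top is roughly 21 mm below the mouth. Pressing in two stages.

```bash
python3 -m handwheel '{"slide":[[0,0,0.001],[0,0,0.002],[0,0,0.003],[0,0,0.004],[0,0,0.004],[0,0,0.004]],"turn":[[0,0,0],[0,0,0],[0,0,0],[0,0,0],[0,0,0],[0,0,0]],"fingers":[0.1,0.1,0.1,0.1,0.1,0.1]}' 70
python3 - <<'E'
from h import *
favg(4)
E
```

```text
clock: 13.95
tcp_pos: [0.5083, -0.0683, 0.1138]
orientation: [0.001, 0.142, 0.99, 0.001]
wrist_force: [-0.4, -0.5, 5.2]
finger_gap: 0.0212
t 14.15 F [-0.64  0.39  5.09] sd [0.47 0.3  0.32] T [ 0.044  0.191 -0.021] tcp [ 0.5083 -0.0683  0.1138] tipz 0.0385 unit xy rel well -0.45 0.1 Fux 0.72
Fz [5.62 4.81 5.05 4.87]
```

```bash
python3 -m handwheel '{"slide":[[0,0,0.0007],[0,0,0.0014],[0,0,0.002],[0,0,0.002],[0,0,0.002]],"turn":[[0,0,0],[0,0,0],[0,0,0],[0,0,0],[0,0,0]],"fingers":[0.1,0.1,0.1,0.1,0.1]}' 70
python3 - <<'E'
from h import *
favg(4)
go([*WELL[:2],.1118],UY)
E
```

```text
clock: 14.57
tcp_pos: [0.5084, -0.0683, 0.1122]
orientation: [0.002, 0.142, 0.99, 0.001]
wrist_force: [-1.6, 0.2, 6.4]
finger_gap: 0.0211
t 14.77 F [-0.9   0.05  6.76] sd [0.54 0.55 0.67] T [0.083 0.356 0.012] tcp [ 0.5084 -0.0684  0.1122] tipz 0.0369 unit xy rel well -0.53 0.11 Fux 0.88
Fz [7.49 5.85 7.29 6.4 ]
t 14.77 tcp [ 0.5084 -0.0684  0.1123] yaw 163.69 F [-0.75  0.04  6.4 ] T [0.038 0.381 0.048] gap 0.0216 j [-0.29  0.27 -0.34  0.96  0.   -0.01]
slide [0.0005 0.0001 0.0005] dist 0.0007
turn [0.18 0.15 0.14]
```

```bash
python3 -m handwheel '{"slide":[[-0.001,0,0.0006],[-0.002,0,0.0006],[-0.003,0,0.0006],[-0.004,0,0.0006],[-0.005,0,0.0006],[-0.005,0,0.0006]],"turn":[[0,0,0],[0,0,0],[0,0,0],[0,0,0],[0,0,0],[0,0,0]],"fingers":[0.1,0.1,0.1,0.1,0.1,0.1]}' 70
python3 - <<'E'
from h import *
favg(4)
go([*(WELL-.0165*EX)[:2],.1117],UY)
E
```

```text
clock: 15.27
tcp_pos: [0.5125, -0.0695, 0.1117]
orientation: [0.001, 0.142, 0.99, 0.001]
wrist_force: [-3.5, 1.4, 6.6]
finger_gap: 0.0215
t 15.47 F [-2.63  1.03  7.04] sd [0.21 0.59 0.29] T [ 0.178  0.73  -0.012] tcp [ 0.5125 -0.0695  0.1118] tipz 0.0365 unit xy rel well -4.77 0.08 Fux 2.82
Fz [6.62 7.39 7.22 6.93]
t 15.47 tcp [ 0.5125 -0.0695  0.1118] yaw 163.69 F [-2.28  1.45  6.93] T [0.164 0.7   0.034] gap 0.0211 j [-0.29  0.28 -0.33  0.96  0.   -0.01]
slide [-0.0117  0.      0.0001] dist 0.0117
turn [0.17 0.07 0.14]
```

```bash
python3 -m handwheel '{"slide":[[-0.001,0,0.0003],[-0.002,0,0.0003],[-0.003,0,0.0003],[-0.004,0,0.0003],[-0.005,0,0.0003],[-0.005,0,0.0003]],"turn":[[0,0,0],[0,0,0],[0,0,0],[0,0,0],[0,0,0],[0,0,0]],"fingers":[0.1,0.1,0.1,0.1,0.1,0.1]}' 70
python3 - <<'E'
from h import *
favg(4)
for n in("side","top"):
    d=optics.read_camera(n); np.savez(n+"4.npz",**d)
    u,v=proj(d,[.54,-.077,.07])[0].astype(int)
    crop(d,max(0,u-65),max(0,v-65),130,130,4,f"pics/{n}4.png"); print(u,v)
E
```

```text
clock: 15.97
tcp_pos: [0.5166, -0.0707, 0.1116]
orientation: [0.0, 0.142, 0.99, 0.001]
wrist_force: [-1.8, 0.2, 6.3]
finger_gap: 0.0211
t 16.17 F [-3.    0.74  7.29] sd [0.32 0.2  0.36] T [0.163 0.73  0.016] tcp [ 0.5166 -0.0707  0.1116] tipz 0.0363 unit xy rel well -9.04 0.08 Fux 3.08
Fz [7.35 7.16 6.82 7.81]
318 177
358 230
```

View pics/top4.png

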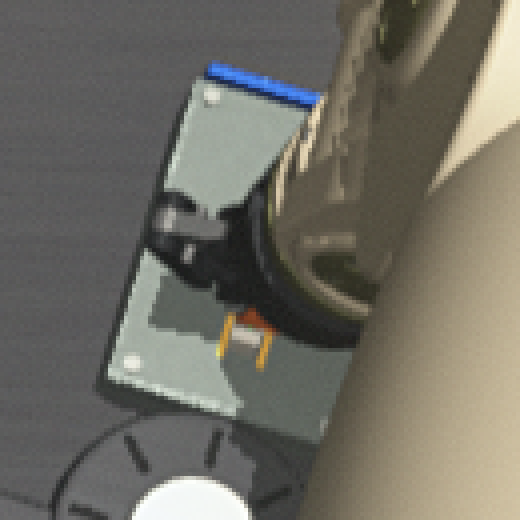

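View pics/side4.png

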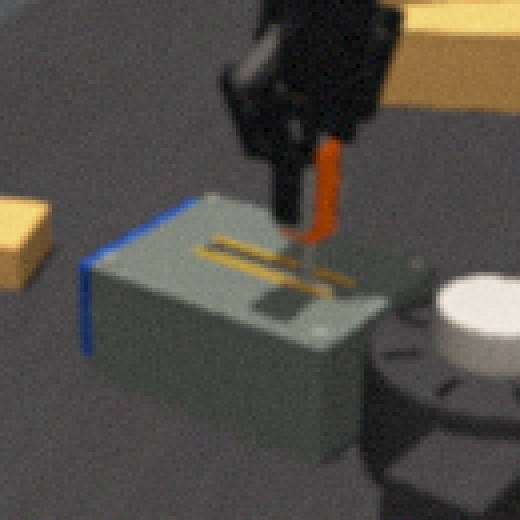

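The blue cartridge face shows about 6 mm out at the front (side (300,193)), with drag about 3 N and press about 7.8 N. Continuing.

```bash
python3 -m handwheel '{"slide":[[-0.0015,0,0.0001],[-0.003,0,0.0001],[-0.0045,0,0.0001],[-0.006,0,0.0001],[-0.0075,0,0.0001],[-0.009,0,0.0001],[-0.0105,0,0.0001],[-0.012,0,0.0001],[-0.0135,0,0.0001],[-0.015,0,0.0001],[-0.015,0,0.0001]],"turn":[[0,0,0],[0,0,0],[0,0,0],[0,0,0],[0,0,0],[0,0,0],[0,0,0],[0,0,0],[0,0,0],[0,0,0],[0,0,0]],"fingers":[0.1,0.1,0.1,0.1,0.1,0.1,0.1,0.1,0.1,0.1,0.1]}' 70
python3 - <<'E'
from h import *
favg(4)
E
```

```text
clock: 17.18
tcp_pos: [0.5304, -0.0748, 0.1117]
orientation: [-0.0, 0.142, 0.99, 0.001]
wrist_force: [-2.8, 0.8, 7.2]
finger_gap: 0.0211
t 17.38 F [-2.75  0.66  7.06] sd [0.35 0.21 0.21] T [0.191 0.695 0.007] tcp [ 0.5303 -0.0748  0.1117] tipz 0.0364 unit xy rel well -23.38 0.04 Fux 2.82
Fz [7.37 6.88 6.85 7.16]
```

```bash
python3 -m handwheel '{"slide":[[-0.0015,0,0.0002],[-0.003,0,0.0002],[-0.0045,0,0.0002],[-0.006,0,0.0002],[-0.0075,0,0.0002],[-0.009,0,0.0002],[-0.0105,0,0.0002],[-0.012,0,0.0002],[-0.0135,0,0.0002],[-0.015,0,0.0002],[-0.0165,0,0.0002],[-0.0165,0,0.0002]],"turn":[[0,0,0],[0,0,0],[0,0,0],[0,0,0],[0,0,0],[0,0,0],[0,0,0],[0,0,0],[0,0,0],[0,0,0],[0,0,0],[0,0,0]],"fingers":[0.1,0.1,0.1,0.1,0.1,0.1,0.1,0.1,0.1,0.1,0.1,0.1]}' 70
python3 - <<'E'
from h import *
favg(4)
E
```

```text
clock: 18.38
tcp_pos: [0.5456, -0.0792, 0.1116]
orientation: [-0.001, 0.142, 0.99, 0.002]
wrist_force: [-2.1, 0.6, 6.1]
finger_gap: 0.0213
t 18.58 F [-2.83  0.36  6.72] sd [0.4  0.51 0.48] T [0.129 0.714 0.014] tcp [ 0.5455 -0.0792  0.1117] tipz 0.0364 unit xy rel well -39.23 0.03 Fux 2.81
Fz [7.48 6.53 6.72 6.16]
```

```bash
python3 -m handwheel '{"slide":[[-0.0015,0,0.0002],[-0.003,0,0.0002],[-0.0045,0,0.0002],[-0.006,0,0.0002],[-0.0075,0,0.0002],[-0.009,0,0.0002],[-0.0105,0,0.0002],[-0.012,0,0.0002],[-0.0135,0,0.0002],[-0.015,0,0.0002],[-0.015,0,0.0002]],"turn":[[0,0,0],[0,0,0],[0,0,0],[0,0,0],[0,0,0],[0,0,0],[0,0,0],[0,0,0],[0,0,0],[0,0,0],[0,0,0]],"fingers":[0.1,0.1,0.1,0.1,0.1,0.1,0.1,0.1,0.1,0.1,0.1]}' 70
python3 - <<'E'
from h import *
favg(4)
for n in("side","top"):
    d=optics.read_camera(n); np.savez(n+"5.npz",**d)
    u,v=proj(d,[.57,-.087,.07])[0].astype(int)
    crop(d,max(0,u-65),max(0,v-65),130,130,4,f"pics/{n}5.png"); print(u,v)
E
```

```text
clock: 19.5
tcp_pos: [0.5594, -0.0833, 0.1116]
orientation: [-0.001, 0.142, 0.99, 0.002]
wrist_force: [-2.1, 0.0, 6.3]
finger_gap: 0.0211
t 19.7 F [-2.57  0.62  7.28] sd [0.31 0.72 0.28] T [ 0.169  0.724 -0.023] tcp [ 0.5593 -0.0833  0.1117] tipz 0.0364 unit xy rel well -53.57 0.0 Fux 2.64
Fz [7.09 7.7  6.99 7.32]
307 173
364 215
```

View pics/side5.png

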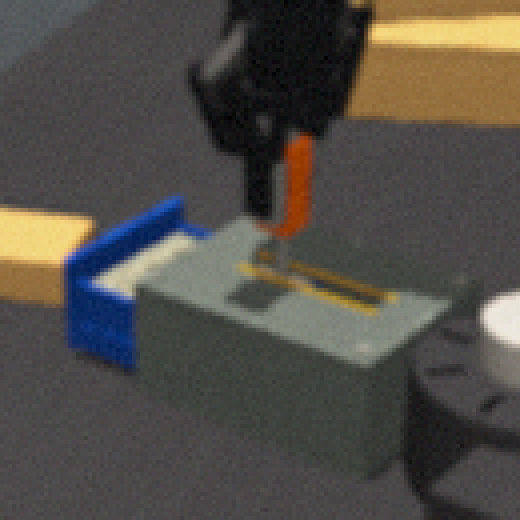

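The cartridge is about 51 mm out (blue tray spans side (259..300, 160..200)). Finishing in small steps and feeling for the stop.

```bash
python3 -m handwheel '{"slide":[[-0.001,0,0.0002],[-0.002,0,0.0002],[-0.003,0,0.0002],[-0.004,0,0.0002],[-0.005,0,0.0002],[-0.006,0,0.0002],[-0.007,0,0.0002],[-0.007,0,0.0002]],"turn":[[0,0,0],[0,0,0],[0,0,0],[0,0,0],[0,0,0],[0,0,0],[0,0,0],[0,0,0]],"fingers":[0.1,0.1,0.1,0.1,0.1,0.1,0.1,0.1]}' 70
python3 - <<'E'
from h import *
favg(4)
E
```

```text
clock: 20.47
tcp_pos: [0.5654, -0.085, 0.1116]
orientation: [-0.002, 0.142, 0.99, 0.002]
wrist_force: [-2.8, 0.9, 7.6]
finger_gap: 0.0213
t 20.67 F [-2.85  0.28  6.58] sd [0.68 0.21 0.59] T [0.164 0.764 0.02 ] tcp [ 0.5653 -0.085   0.1117] tipz 0.0364 unit xy rel well -59.85 -0.02 Fux 2.81
Fz [6.5  6.53 5.8  7.47]
```

```bash
python3 -m handwheel '{"slide":[[-0.0007,0,0.0002],[-0.0014,0,0.0002],[-0.002,0,0.0002],[-0.002,0,0.0002],[-0.002,0,0.0002]],"turn":[[0,0,0],[0,0,0],[0,0,0],[0,0,0],[0,0,0]],"fingers":[0.1,0.1,0.1,0.1,0.1]}' 70
python3 - <<'E'
from h import *
favg(4)
E
```

```text
clock: 21.08
tcp_pos: [0.5665, -0.0854, 0.1117]
orientation: [-0.003, 0.142, 0.99, 0.002]
wrist_force: [-3.4, 0.3, 6.5]
finger_gap: 0.0212
t 21.28 F [-3.08  0.87  6.55] sd [0.43 0.26 0.61] T [0.171 0.774 0.005] tcp [ 0.5665 -0.0854  0.1117] tipz 0.0364 unit xy rel well -61.07 -0.02 Fux 3.2
Fz [7.26 6.15 5.77 7.02]
```

```bash
python3 -m handwheel '{"slide":[[-0.0007,0,0.0002],[-0.0014,0,0.0002],[-0.0015,0,0.0002],[-0.0015,0,0.0002],[-0.0015,0,0.0002]],"turn":[[0,0,0],[0,0,0],[0,0,0],[0,0,0],[0,0,0]],"fingers":[0.1,0.1,0.1,0.1,0.1]}' 70
python3 - <<'E'
from h import *
favg(4)
E
```

```text
clock: 21.7
tcp_pos: [0.5671, -0.0855, 0.1116]
orientation: [-0.003, 0.142, 0.99, 0.002]
wrist_force: [-2.6, 0.8, 6.9]
finger_gap: 0.0213
t 21.9 F [-2.92  0.8   6.94] sd [0.09 0.21 0.28] T [ 0.174  0.83  -0.021] tcp [ 0.5671 -0.0855  0.1116] tipz 0.0363 unit xy rel well -61.66 -0.03 Fux 3.03
Fz [7.05 7.35 6.74 6.63]
```

```bash
python3 -m handwheel '{"slide":[[-0.0007,0,0.0002],[-0.0014,0,0.0002],[-0.002,0,0.0002],[-0.002,0,0.0002],[-0.002,0,0.0002]],"turn":[[0,0,0],[0,0,0],[0,0,0],[0,0,0],[0,0,0]],"fingers":[0.1,0.1,0.1,0.1,0.1]}' 70
python3 - <<'E'
from h import *
favg(4)
d=optics.read_camera("side"); np.savez("side6.npz",**d)
crop(d,240,110,130,100,5,"pics/side6.png")
E
```

```text
clock: 22.32
tcp_pos: [0.5675, -0.0856, 0.1113]
orientation: [-0.005, 0.142, 0.99, 0.002]
wrist_force: [-4.5, 0.7, 7.0]
finger_gap: 0.0211
t 22.52 F [-3.73  1.23  6.92] sd [0.56 0.5  0.38] T [2.680e-01 1.133e+00 1.000e-03] tcp [ 0.5675 -0.0857  0.1113] tipz 0.036 unit xy rel well -62.12 -0.04 Fux 3.93
Fz [7.07 7.13 6.27 7.21]
```

View pics/side6.png

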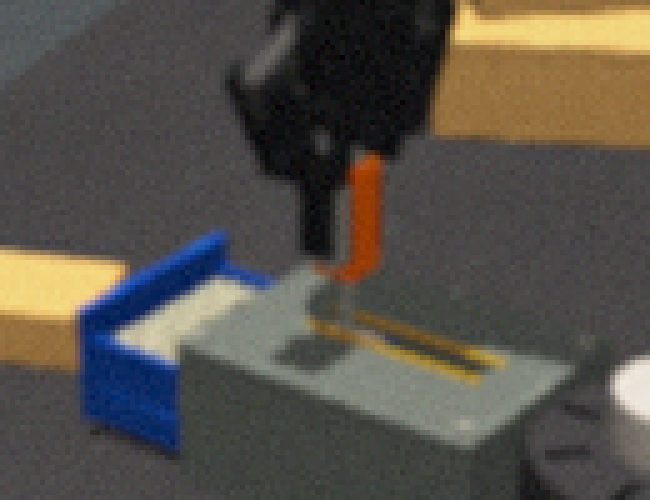

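Motion stalled while the push force rose from 3.0 to 3.9 N, so the cartridge is at its stop, at about 60 mm travel. Lifting the pin out gently.

```bash
python3 -m handwheel '{"slide":[[0,0,-0.001],[0,0,-0.003],[0.0005,0,-0.005],[0.001,0,-0.007],[0.0015,0,-0.009],[0.002,0,-0.012],[0.002,0,-0.015],[0.002,0,-0.015]],"turn":[[0,0,0],[0,0,0],[0,0,0],[0,0,0],[0,0,0],[0,0,0],[0,0,0],[0,0,0]],"fingers":[0.1,0.1,0.1,0.1,0.1,0.1,0.1,0.1]}' 70
python3 - <<'E'
from h import *
favg(3)
go([.566,-.0852,.215],UY)
E
```

```text
clock: 23.23
tcp_pos: [0.5659, -0.0852, 0.1268]
orientation: [-0.005, 0.142, 0.99, 0.002]
wrist_force: [-0.4, 0.7, -1.3]
finger_gap: 0.021
t 23.38 F [-0.   -0.09 -0.39] sd [0.62 0.22 0.59] T [-0.005  0.007  0.017] tcp [ 0.5658 -0.0852  0.1264] tipz 0.0511 unit xy rel well -60.32 -0.01 Fux -0.02
Fz [-1.17  0.24 -0.23]
t 23.38 tcp [ 0.5657 -0.0852  0.1262] yaw 163.71 F [ 0.84  0.16 -0.23] T [ 0.005  0.03  -0.027] gap 0.0214 j [-0.29  0.37 -0.15  1.06  0.   -0.01]
slide [ 0.0006  0.0002 -0.0888] dist 0.0888
turn [ 0.12 -0.59  0.16]
```

```bash
python3 -m handwheel '{"slide":[[0,0,-0.006],[0,0,-0.014],[0,0,-0.026],[0,0,-0.040],[0,0,-0.060],[0,0,-0.080],[0,0,-0.092],[0,0,-0.092],[0,0,-0.092]],"turn":[[0,0,0],[0,0,0],[0,0,0],[0,-0.3,0],[0,-0.6,0],[0,-0.6,0],[0,-0.6,0],[0,-0.6,0],[0,-0.6,0]],"fingers":[0.1,0.1,0.1,0.1,0.1,0.1,0.1,0.1,0.1]}' 70
python3 - <<'E'
from h import *
favg(2)
d=optics.read_camera("side"); np.savez("side7.npz",**d)
crop(d,230,90,150,130,5,"pics/side7.png")
s,R=tool(); X=cloud(d); a=s["tcp_pos"]
print(proj(d,[a-[0,0,.0753],a-[0,0,.03]]))
for v in range(120,160,3):
    row=X[v,290:345]; ok=(abs(row[:,0]-a[0])<.02)&(abs(row[:,1]-a[1])<.02); u=np.nonzero(ok)[0]+290
    if len(u): print(v,u, X[v,u].mean(0).round(4))
go([.4166,.2803,.218],200)
E
```

```text
clock: 24.13
tcp_pos: [0.5672, -0.0858, 0.2197]
orientation: [0.002, 0.142, 0.99, 0.001]
wrist_force: [-0.7, 0.2, -1.3]
finger_gap: 0.0211
t 24.23 F [ 0.31  0.08 -1.07] sd [0.56 0.02 0.32] T [ 0.006 -0.     0.022] tcp [ 0.5663 -0.0856  0.2181] tipz 0.1428 unit xy rel well -60.95 0.2 Fux -0.27
Fz [-0.76 -1.39]
[[309.53557137 143.44530269]
 [309.9951936  122.50099516]]
120 [309 310 311 312] [ 0.564  -0.0827  0.1936]
123 [309 310 311 312] [ 0.5639 -0.0828  0.1873]
126 [309 310 311 312] [ 0.5639 -0.083   0.181 ]
129 [309 310 311 312] [ 0.5636 -0.0827  0.1747]
132 [309 310 311 312] [ 0.5636 -0.0831  0.1682]
135 [309 310 311 312] [ 0.5635 -0.0832  0.1617]
138 [309 310 311 312] [ 0.5633 -0.0831  0.1552]
141 [309 310 311 312] [ 0.563  -0.0826  0.1489]
t 24.28 tcp [ 0.5659 -0.0854  0.2173] yaw 163.71 F [-0.11  0.28 -0.58] T [-0.035 -0.025  0.022] gap 0.0216 j [-0.29  0.32 -0.    1.25  0.   -0.01]
slide [2.459e-01 3.092e-01 3.000e-04] dist 0.395
turn [  0.15  -0.04 -36.29]
```

View pics/side7.png

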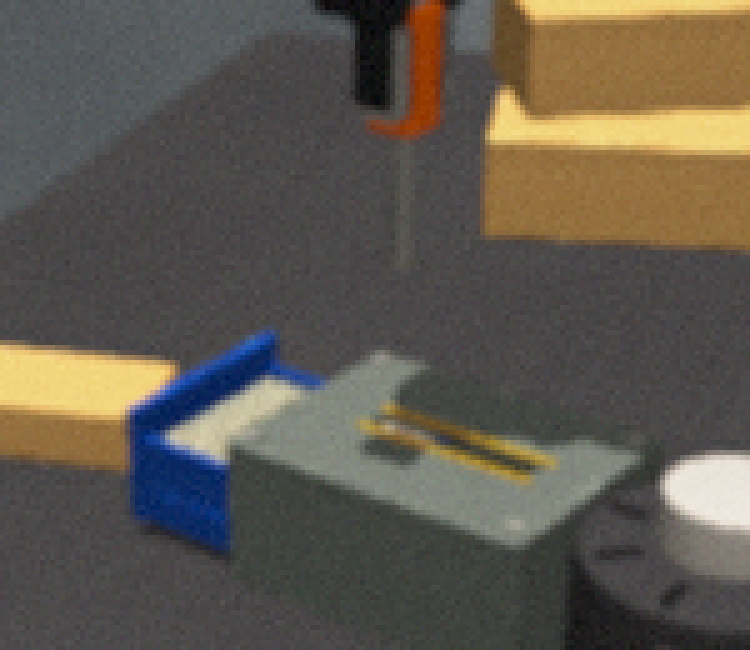

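The cartridge stays out (blue tray at side (256..295, 155..200)) and the pin hangs straight at column 311. Returning to the stand.

```bash
python3 -m handwheel '{"slide":[[0.020,0.025,0],[0.045,0.057,0],[0.070,0.088,0],[0.095,0.119,0],[0.120,0.151,0],[0.145,0.182,0],[0.170,0.214,0],[0.195,0.245,0],[0.220,0.277,0],[0.240,0.302,0],[0.246,0.309,0],[0.246,0.309,0]],"turn":[[0,0,-3],[0,0,-6],[0,0,-10],[0,0,-14],[0,0,-18],[0,0,-22],[0,0,-26],[0,0,-30],[0,0,-34],[0,0,-36.3],[0,0,-36.3],[0,0,-36.3]],"fingers":[0.1,0.1,0.1,0.1,0.1,0.1,0.1,0.1,0.1,0.1,0.1,0.1]}' 70
python3 - <<'E'
from h import *
favg(4)
go([.4171,.2806,.135],200)
E
```

```text
clock: 25.28
tcp_pos: [0.4147, 0.2819, 0.2173]
orientation: [-0.001, -0.176, 0.984, 0.001]
wrist_force: [0.6, 0.3, -1.0]
finger_gap: 0.0211
t 25.48 F [-0.19 -0.2  -0.74] sd [0.19 0.4  0.35] T [-0.008  0.023  0.008] tcp [0.4163 0.2797 0.2176] tipz 0.1423 unit xy rel well 186.41 -307.59 Fux 0.13
Fz [-1.29 -0.34 -0.55 -0.77]
t 25.48 tcp [0.4168 0.279  0.2179] yaw -160.09 F [ 0.1  -0.6  -0.77] T [ 0.026  0.002 -0.005] gap 0.0211 j [ 0.43  0.18 -0.18  1.21  0.    0.08]
slide [-0.0009  0.0012  0.0829] dist 0.0829
turn [ 0.12 -0.04 -0.09]
```

```bash
python3 -m handwheel '{"slide":[[-0.0005,0.001,0.02],[-0.0005,0.001,0.04],[-0.0005,0.001,0.06],[-0.0005,0.001,0.075],[-0.0005,0.001,0.082],[-0.0005,0.001,0.085],[-0.0005,0.001,0.085],[-0.0005,0.001,0.085]],"turn":[[0,0,0],[0,0,0],[0,0,0],[0,0,0],[0,0,0],[0,0,0],[0,0,0],[0,0,0]],"fingers":[0.1,0.1,0.1,0.1,0.1,0.1,0.1,0.1]}' 70
python3 - <<'E'
from h import *
favg(2)
d=optics.read_camera("side"); np.savez("side8.npz",**d)
crop(d,270,250,110,110,6,"pics/side8.png")
s,R=tool(); X=cloud(d); a=s["tcp_pos"]
print(proj(d,[a-[0,0,.0753],[.4167,.2803,.045]]))
for v in range(270,322,3):
    row=X[v,300:350]; ok=(abs(row[:,0]-a[0])<.012)&(abs(row[:,1]-a[1])<.012)&(row[:,2]>.052); u=np.nonzero(ok)[0]+300
    if len(u): print(v,u[[0,-1]], X[v,u].mean(0).round(4))
Z=X[...,2]; m=(Z>.04)&(Z<.05)
b=[b for b in blobs(d,m,300) if abs(b[1][0]-322)<15 and abs(b[1][1]-325)<20]
for q in b: print(cv2.minAreaRect(X[q[3]][:,:2].astype(np.float32)))
go([.4168,.2805,.1],200)
E
```

```text
clock: 26.15
tcp_pos: [0.4176, 0.28, 0.1336]
orientation: [-0.0, -0.172, 0.985, 0.001]
wrist_force: [-0.2, -0.5, -1.2]
finger_gap: 0.0215
t 26.25 F [ 0.2   0.31 -0.57] sd [0.7  0.49 0.44] T [ 0.029 -0.014  0.002] tcp [0.4178 0.2804 0.1339] tipz 0.0586 unit xy rel well 185.16 -308.68 Fux -0.11
Fz [-0.13 -1.  ]
[[322.49948897 312.94991666]
 [322.82060049 319.98003944]]
285 [322 331] [0.4127 0.2867 0.1169]
288 [322 327] [0.416  0.2834 0.1077]
291 [322 327] [0.4159 0.283  0.1021]
294 [322 327] [0.4156 0.2831 0.097 ]
297 [321 327] [0.4161 0.2828 0.0911]
300 [321 326] [0.4165 0.2831 0.0859]
303 [321 326] [0.4165 0.2823 0.0796]
306 [321 326] [0.4161 0.2832 0.075 ]
309 [321 326] [0.4158 0.2832 0.0695]
312 [321 326] [0.4157 0.2827 0.0633]
((0.4166162610054016, 0.2806650400161743), (0.07271687686443329, 0.07044893503189087), 89.6556167602539)
t 26.3 tcp [0.4176 0.2805 0.1339] yaw -160.1 F [-0.15 -0.7  -0.48] T [-0.055  0.081  0.015] gap 0.0212 j [ 0.43  0.23 -0.33  1.01  0.    0.08]
slide [0.0008 0.0002 0.0339] dist 0.0339
turn [ 0.13  0.07 -0.1 ]
```

View pics/side8.png

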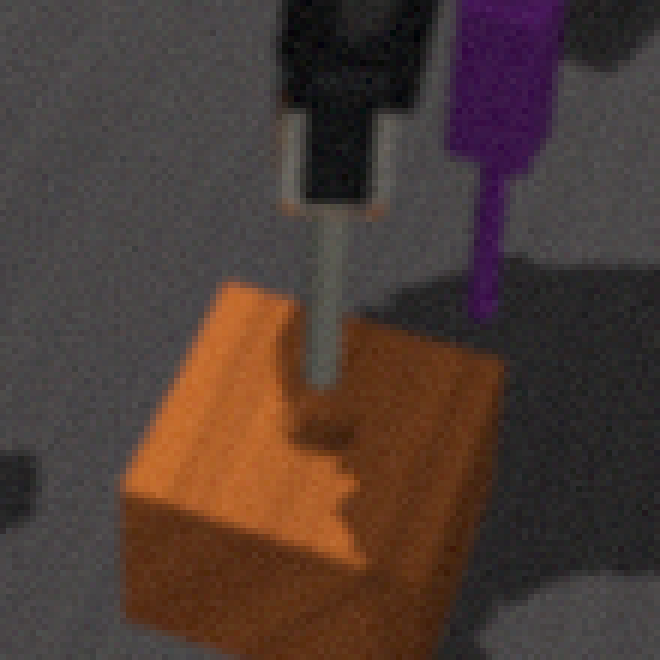

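The tip (side 324,315) is right over the dark hole (324,321). Lowering in stages.

```bash
python3 -m handwheel '{"slide":[[0.0007,0,0.003],[0.0007,0,0.006],[0.0007,0,0.009],[0.0007,0,0.012],[0.0007,0,0.015],[0.0007,0,0.018],[0.0007,0,0.021],[0.0007,0,0.024],[0.0007,0,0.024]],"turn":[[0,0,0],[0,0,0],[0,0,0],[0,0,0],[0,0,0],[0,0,0],[0,0,0],[0,0,0],[0,0,0]],"fingers":[0.1,0.1,0.1,0.1,0.1,0.1,0.1,0.1,0.1]}' 70
python3 - <<'E'
from h import *
favg(3)
go([.4168,.2805,.083],200)
E
```

```text
clock: 27.05
tcp_pos: [0.4166, 0.2801, 0.1091]
orientation: [-0.0, -0.173, 0.985, 0.001]
wrist_force: [0.0, 0.2, -0.2]
finger_gap: 0.0211
t 27.2 F [-0.46 -0.37 -0.24] sd [0.66 0.46 0.23] T [0.015 0.012 0.009] tcp [0.4169 0.2803 0.1097] tipz 0.0344 unit xy rel well 186.0 -308.34 Fux 0.33
Fz [-0.33  0.08 -0.46]
t 27.2 tcp [0.417  0.2803 0.1099] yaw -160.11 F [-0.69 -0.65 -0.46] T [ 0.012  0.019 -0.022] gap 0.0213 j [ 0.43  0.25 -0.37  0.95  0.    0.08]
slide [0.0002 0.0002 0.0269] dist 0.0269
turn [ 0.13  0.07 -0.11]
```

In the hole with no side load. Going on to near the bottom.

```bash
python3 -m handwheel '{"slide":[[0,0,0.004],[0,0,0.008],[0,0,0.012],[0,0,0.016],[0,0,0.020],[0,0,0.023],[0,0,0.025],[0,0,0.026],[0,0,0.026]],"turn":[[0,0,0],[0,0,0],[0,0,0],[0,0,0],[0,0,0],[0,0,0],[0,0,0],[0,0,0],[0,0,0]],"fingers":[0.1,0.1,0.1,0.1,0.1,0.1,0.1,0.1,0.1]}' 70
python3 - <<'E'
from h import *
favg(3)
E
```

```text
clock: 27.95
tcp_pos: [0.4169, 0.2804, 0.0836]
orientation: [0.0, -0.173, 0.985, 0.001]
wrist_force: [0.2, -0.3, -0.7]
finger_gap: 0.021
t 28.1 F [ 0.01 -0.03 -0.87] sd [0.84 0.31 0.43] T [-0.004  0.002  0.003] tcp [0.4171 0.2804 0.084 ] tipz 0.0087 unit xy rel well 185.82 -308.56 Fux -0.02
Fz [-1.47 -0.48 -0.68]
```

```bash
python3 -m handwheel '{"slide":[[0,0,0.001],[0,0,0.002],[0,0,0.003],[0,0,0.003],[0,0,0.003]],"turn":[[0,0,0],[0,0,0],[0,0,0],[0,0,0],[0,0,0]],"fingers":[0.1,0.1,0.1,0.1,0.1]}' 70
python3 - <<'E'
from h import *
favg(3)
E
```

```text
clock: 28.52
tcp_pos: [0.4171, 0.2805, 0.081]
orientation: [0.0, -0.173, 0.985, 0.001]
wrist_force: [-0.0, -0.2, -0.6]
finger_gap: 0.021
t 28.67 F [-0.74  0.12 -0.67] sd [0.47 0.54 0.31] T [-0.009 -0.028 -0.006] tcp [0.4172 0.2805 0.0811] tipz 0.0058 unit xy rel well 185.76 -308.63 Fux 0.75
Fz [-0.4  -1.1  -0.52]
```

```bash
python3 -m handwheel '{"slide":[[0,0,0.0005],[0,0,0.001],[0,0,0.0015],[0,0,0.0015],[0,0,0.0015]],"turn":[[0,0,0],[0,0,0],[0,0,0],[0,0,0],[0,0,0]],"fingers":[0.1,0.1,0.1,0.1,0.1]}' 70
python3 - <<'E'
from h import *
favg(3)
E
```

```text
clock: 29.08
tcp_pos: [0.4174, 0.2806, 0.0803]
orientation: [0.001, -0.173, 0.985, 0.001]
wrist_force: [-1.7, -0.8, 5.1]
finger_gap: 0.0212
t 29.23 F [-1.22 -0.76  5.46] sd [0.32 0.54 0.35] T [-0.219  0.364 -0.012] tcp [0.4174 0.2806 0.0803] tipz 0.005 unit xy rel well 185.56 -308.8 Fux 0.95
Fz [5.76 4.98 5.65]
```

It bottomed at TCP z 0.0803, the same as when it was gripped. Opening.

```bash
python3 -m handwheel '{"slide":[[0,0,-0.0003],[0,0,-0.0003],[0,0,-0.0003],[0,0,-0.0003],[0,0,-0.0003],[0,0,-0.0003],[0,0,-0.0003],[0,0,-0.0003]],"turn":[[0,0,0],[0,0,0],[0,0,0],[0,0,0],[0,0,0],[0,0,0],[0,0,0],[0,0,0]],"fingers":[0.3,0.5,0.8,1,1,1,1,1]}' 70
python3 - <<'E'
from h import *
favg(2)
d=optics.read_camera("side"); crop(d,270,230,110,110,6,"pics/side9.png")
go([.4168,.2805,.22],200)
E
```

```text
clock: 29.9
tcp_pos: [0.4174, 0.2806, 0.0805]
orientation: [0.001, -0.173, 0.985, 0.001]
wrist_force: [-0.5, 0.3, -0.0]
finger_gap: 0.0858
t 30.0 F [-0.38 -0.21  0.09] sd [0.18 0.06 0.21] T [ 0.016  0.035 -0.001] tcp [0.4174 0.2806 0.0806] tipz 0.0053 unit xy rel well 185.58 -308.79 Fux 0.31
Fz [-0.12  0.3 ]
t 30.05 tcp [0.4174 0.2806 0.0806] yaw -160.1 F [ 0.02 -0.25  0.59] T [-0.011  0.021  0.055] gap 0.0855 j [ 0.43  0.28 -0.41  0.88  0.    0.08]
slide [ 0.0003  0.0004 -0.1394] dist 0.1394
turn [ 0.13  0.13 -0.1 ]
```

View pics/side9.png

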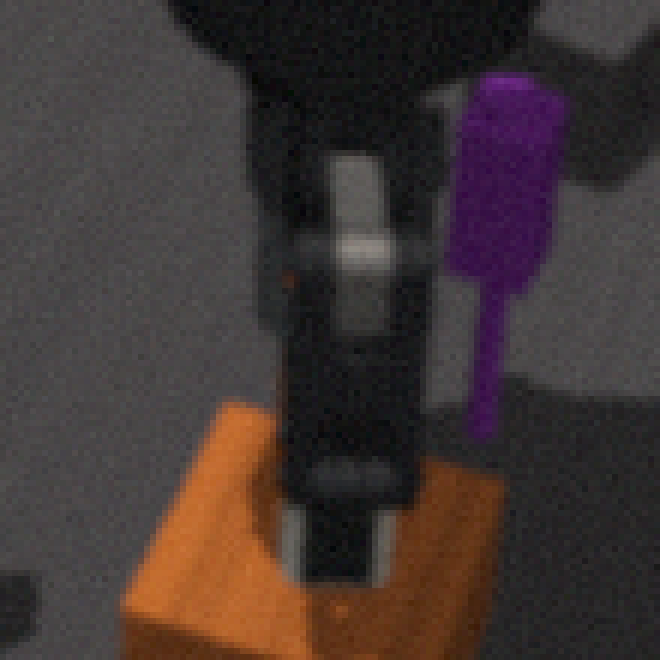

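The fingers are fully open, clear on both sides of the handle. Raising straight up.

```bash
python3 -m handwheel '{"slide":[[0,0,-0.005],[0,0,-0.015],[0,0,-0.03],[0,0,-0.05],[0,0,-0.075],[0,0,-0.10],[0,0,-0.125],[0,0,-0.14],[0,0,-0.14],[0,0,-0.14]],"turn":[[0,0,0],[0,0,0],[0,0,0],[0,0,0],[0,0,0],[0,0,0],[0,0,0],[0,0,0],[0,0,0],[0,0,0]],"fingers":[1,1,1,1,1,1,1,1,1,1]}'
python3 - <<'E'
from h import *
for n in ("side","top"):
    d=optics.read_camera(n); np.savez(n+"10.npz",**d); cv2.imwrite(f"pics/{n}10.png",d["frame"][:,:,::-1])
    X=cloud(d);Z=X[...,2]
    m=(Z>.108)&(Z<.123)&(np.hypot(X[...,0]-.4166,X[...,1]-.28)<.03)
    P=X[m]; print(n,m.sum(),cv2.minAreaRect(P[:,:2].astype(np.float32)) if m.sum()>5 else "",np.median(P[:,2]) if m.sum() else "")
    hsv=cv2.cvtColor(d["frame"],cv2.COLOR_RGB2HSV); b=(hsv[...,0]>100)&(hsv[...,0]<125)&(hsv[...,1]>130)&(np.hypot(X[...,0]-.65,X[...,1]+.11)<.12)
    if b.sum():
        Q=X[b]; ux=(Q-SLOT)@EX+.005; print("blue unit x min (front face; -75 shut)",np.percentile(ux,[0,1,3,10]).round(4), "z max",np.nanmax(Q[:,2]).round(3))
s=readout.get_state(); print(s["clock"],s["wrist_force"].round(2),s["qvel"].round(3))
E
```

```text
clock: 30.88
tcp_pos: [0.4179, 0.2805, 0.2221]
orientation: [0.002, -0.173, 0.985, 0.002]
wrist_force: [-0.3, 0.0, -0.0]
finger_gap: 0.0853
side 250 ((0.41636359691619873, 0.27626514434814453), (0.020982472226023674, 0.0232927855104208), 17.96611785888672) 0.11545064074680259
blue unit x min (front face; -75 shut) [-0.1638 -0.1374 -0.1358 -0.1339] z max 0.067
top 150 ((0.41607508063316345, 0.274953693151474), (0.020558271557092667, 0.022658109664916992), 20.43927001953125) 0.11526069413284046
blue unit x min (front face; -75 shut) [-0.1658 -0.1651 -0.1644 -0.1374] z max 0.068
30.9833 [ 0.29 -0.37  0.18] [-0.002  0.012 -0.014 -0.002 -0.    -0.002]
```

View pics/side10.png

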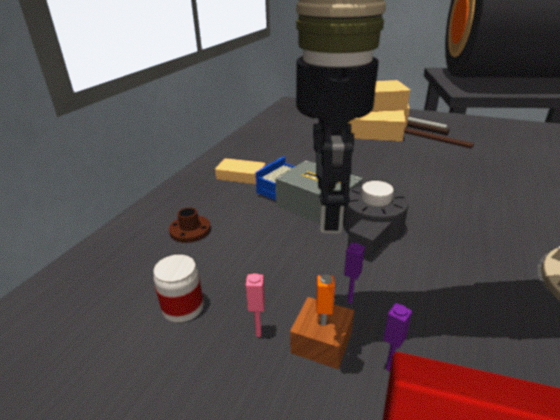

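View pics/top10.png

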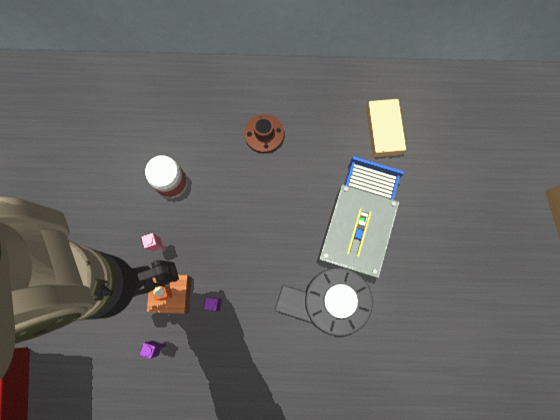

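The pin is in its stand with its top at z 0.115, fully down. It leans a little: the top sits 4.5 mm off. The cartridge is out (top 373,180) and the bystanders are where they were. I'm checking that the pin is at rest and how much it leans.

```bash
python3 - <<'E'
from h import *
for k in range(3):
    for i in range(4): optics.read_camera("top")
    for n in ("side","top"):
        d=optics.read_camera(n); X=cloud(d);Z=X[...,2]
        m=(Z>.108)&(Z<.123)&(np.hypot(X[...,0]-.4166,X[...,1]-.28)<.03); r=cv2.minAreaRect(X[m][:,:2].astype(np.float32))
        print(n,np.round(r[0],4),np.median(X[m][:,2]).round(4))
d=load("side10"); o=load("side0")
for n in("side","top"):
    a,b=load(n+"0"),load(n+"10"); 
    for nm,c,r in(("brick",[.76,-.165,.03],.08),("tin",[.63,.295,.08],.05),("flange",[.754,.11,.03],.05)):
        res=[]
        for q in(a,b):
            X=cloud(q); m=(X[...,2]>.012)&(np.hypot(X[...,0]-c[0],X[...,1]-c[1])<r); res.append(np.r_[X[m].mean(0).round(4),m.sum()])
        print(n,nm,*res)
X=cloud(d)
for v in range(310,328,2):
    row=X[v,300:350]; ok=(row[:,2]>.047)&(np.hypot(row[:,0]-.4166,row[:,1]-.28)<.02); u=np.nonzero(ok)[0]+300
    if len(u): print(v,u[[0,-1]],row[ok].mean(0).round(4))
crop(d,285,260,80,105,6,"pics/side11.png")
E
```

```text
side [0.4163 0.2763] 0.1154
top [0.4154 0.2746] 0.1154
side [0.4167 0.2765] 0.1155
top [0.416  0.2749] 0.1151
side [0.4162 0.2765] 0.1154
top [0.416  0.2748] 0.1148
side brick [ 7.610e-01 -1.328e-01  2.790e-02  8.190e+02] [ 7.666e-01 -1.321e-01  2.860e-02  7.330e+02]
side tin [6.316e-01 3.120e-01 6.200e-02 2.490e+03] [6.316e-01 3.120e-01 6.200e-02 2.488e+03]
side flange [7.489e-01 1.191e-01 2.530e-02 7.970e+02] [7.484e-01 1.184e-01 2.500e-02 8.120e+02]
top brick [ 7.645e-01 -1.427e-01  3.010e-02  1.756e+03] [ 7.646e-01 -1.427e-01  3.010e-02  1.760e+03]
top tin [6.358e-01 2.917e-01 7.180e-02 1.259e+03] [6.358e-01 2.917e-01 7.210e-02 1.256e+03]
top flange [7.504e-01 1.088e-01 2.870e-02 6.720e+02] [7.501e-01 1.092e-01 2.830e-02 6.880e+02]
310 [317 332] [0.4126 0.2877 0.0732]
312 [317 332] [0.413  0.2876 0.0692]
314 [321 326] [0.416  0.2811 0.0578]
316 [321 326] [0.4158 0.2812 0.0541]
318 [321 326] [0.4155 0.2818 0.0509]
320 [316 324] [0.4188 0.2836 0.0475]
322 [316 316] [0.4237 0.2891 0.0471]
324 [334 335] [0.3993 0.2832 0.0472]
```

View pics/side11.png

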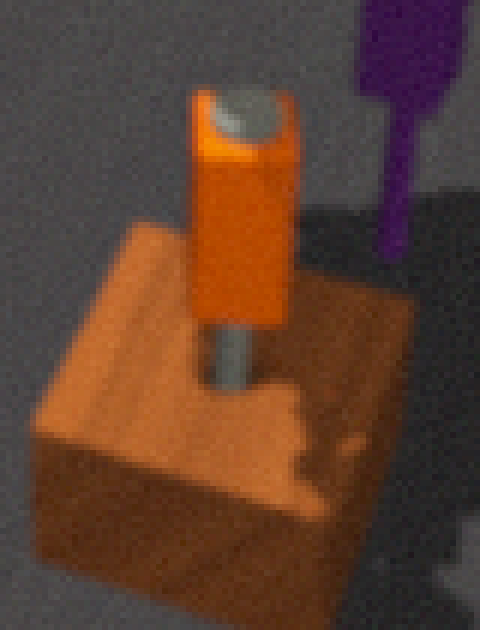

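The pin is at rest with a lean of about 0.05 rad, inside the 0.2 limit. It is fully down and the bystanders are unmoved. Handing in.

```bash
python3 -c "
from workcell import workorder
print(workorder.hand_in())"
```

```text
the job is handed in; nothing more can be done
None
```

I did the whole task and handed it in at about 32 s of the 64 s allowed. The hand-in reports no verdict, so the results below come from my own last checks.

- **Pin taken:** I took the orange pin from its stand. The pink and the two purple look-alikes were left alone.
- **Button:** I felt for it in the well and touched it about 21 mm below the mouth. I pressed it about 6.6 mm down, at roughly 7–8 N.
- **Cartridge:** I pushed it out against about 3 N of drag until it met the stop, where the push rose to 3.9 N and motion stalled. The highest force reading I saw was about 8–9 N, against the 18 N limit. Forces were read between moves, so a brief peak during a move would not show.
- **Pin returned:** It bottomed at the same height as when I gripped it, then I opened the fingers and raised the arm clear.

**Last checks**
- **Cartridge:** its blue front is about 60 mm out.
- **Pin:** it stands fully down (handle top at z = 0.115 m) and was still over repeated pictures. It leans slightly, about 0.05 rad, against the 0.2 rad limit. The two cameras differ by about 1.5 mm on where its top is.
- **Brick, tin and flange:** none moved in the top view. The side view put the brick 5–6 mm off, probably because the open cartridge now hides part of it; the top view shows it within 0.1 mm.

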